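# Fit the roller mixer and load it

## Task

Put the roller mixer back to work: take the loose roller from its stand, fit it between the mixer's two bearing cups and slide the blue tailstock fully home so that the roller is held at both ends. Then lay every sample bottle on its side in the groove between the two rollers, and last press the green start plunger all the way down and let it spring back. Do not knock over the beaker, the jar or the white bottle standing nearby.

Things in the scene. Friction and masses are not known exactly. Their poses are not given: they have to be found in the camera images.
- mixer: fixed roller mixer, 520 mm long, 125 mm deep. Origin: on the table below the middle of the loose roller's fitted axis, which lies at z = 60 mm; y along it towards the tailstock, x across towards the fixed roller. Base plate 7 mm high, x -32 to 93 mm; motor box under the rollers x -12 to 48, 31 mm high. Head block at its -y end, y -243 to -188 mm, 100 mm high.
- head_cup (a point): centre of the mouth of the head block's bearing cup (mixer y = -168, z = 60 mm), which opens towards +y: bore 18 mm, 12 mm deep, housing 42 x 42 mm
- rest (a point): roller-axis point over the V rest at the tailstock end (mixer y = 156, z = 60 mm); its twin is at y = -156 mm. The rests, 5 mm thick, sides at 45 degrees, mouth 34 mm wide, tips at z = 70 mm, carry the roller's journals at axis height
- fixed_roller (a point): point on the axis of the mixer's own black roller (mixer x = 36, y = 8, z = 60 mm), middle of its neck. Diameter 25 mm, y -130 to 150 mm; between y = -22 and 38 mm it is only a 10 mm shaft, which leaves room for a finger beside the loose roller. Behind it a ledge, level with the roller tops (z = 71.5 mm), runs from x = 47 to 87 mm and ends in a low lip up to z = 78 mm
- groove (a point): where the middle of a bottle lies in the groove once both rollers are in (mixer x = 18, y = 8, z = 79 mm), bottle parallel to the rollers. Three bottles fit end to end: here and 90 mm to either side along mixer y. Roller tops are at z = 72.5 mm
- tail (a joint): slide of the tailstock in m: 0 = fully back, 0.050 = home (0.052 = stop). It moves along the mixer's -y as the value grows, is stiff (about 4 N) and stays where it is left. Sliding up, it pushes the roller into the head cup. Its mouth (bore 18 mm, 12 mm deep, facing -y) is at mixer y = 218 mm minus this value
- tail_grip (a point): top centre of the upright blue fin on the tailstock, to pinch or push: fin 16 mm thick along mixer y, 42 mm along x, standing 40 mm above the blue block, its top at z = 130 mm
- start (a joint): travel of the start plunger in m: 0 = up, 0.015 = fully down; it springs back. About 3 N to start, 9 N at the bottom
- start_top (a point): centre of the top face of the green start plunger (30 mm in diameter) on the head block, pressed straight down; 130 mm above the table when up
- roller: loose black rubber roller, 360 mm over all. Origin: on its axis, half-way; y along its axis (both ends alike). Rubber body 25 mm thick, 260 mm long; a steel journal 12 mm thick, 50 mm long at each end. About 280 g. To fit: lay its journals in the V rests, parallel to mixer y, its middle about 17 mm (12 to 22) from the mixer's middle towards the tailstock, then slide the tailstock home
- stand: the fixed grey stand with two orange V forks on which the roller lies at the start, 320 mm long along its y, origin under its centre; the roller's axis lies 50 mm above the table, parallel to the stand's y; forks at y = -150 and +150 mm
- bottle1: loose white sample bottle lying on its side, red six-sided screw cap so that it does not roll; may be absent. Origin: on its long axis, half-way along; y runs along the bottle towards the cap. 85 mm long, body 28 mm in diameter, cap 29 mm across flats, 33 mm across corners, 20 mm long. About 55 g. Lying on the table, its origin is 15 mm up
- bottle2: loose white sample bottle lying on its side, red six-sided screw cap so that it does not roll; may be absent. Origin: on its long axis, half-way along; y runs along the bottle towards the cap. 85 mm long, body 28 mm in diameter, cap 29 mm across flats, 33 mm across corners, 20 mm long. About 55 g. Lying on the table, its origin is 15 mm up
- bottle3: loose white sample bottle lying on its side, red six-sided screw cap so that it does not roll; may be absent. Origin: on its long axis, half-way along; y runs along the bottle towards the cap. 85 mm long, body 28 mm in diameter, cap 29 mm across flats, 33 mm across corners, 20 mm long. About 55 g. Lying on the table, its origin is 15 mm up
- beaker: bystander: a glass beaker, 60 mm wide and 65 mm tall, standing (origin: centre of its underside)
- washbottle: bystander: a white bottle with a red cap, 60 mm wide and 140 mm tall, standing (origin: centre of its underside)
- jar: bystander: an amber jar with a blue lid, 50 mm wide and 60 mm tall, standing (origin: centre of its underside)
There are look-alikes about, which are no part of the job. What is shaped like the bottle1 but pink is not meant.

How it is judged (in metres and radians):
On the way, in this order (a step that is already met when the one before it is completed fails the run):
1. the roller is held between both cups with the tailstock home (x of roller in the frame of mixer between -0.004 and 0.004 m and y of roller in the frame of mixer between -0.005 and 0.005 m and z of roller in the frame of mixer between 0.055 and 0.065 m and angle between the y axis of roller and the y axis of mixer, either way round below 0.04 rad and value of joint tail above 0.045 m), for 0.3 s.
2. every bottle lies released in the groove between the rollers (all of step 1 and x of bottle1 in the frame of mixer between 0.011 and 0.025 m and y of bottle1 in the frame of mixer between -0.115 and 0.12 m and z of bottle1 in the frame of mixer between 0.072 and 0.09 m and angle between the y axis of each of bottle1, bottle2, bottle3 and the y axis of mixer, either way round below 0.2 rad and linear speed of each of bottle1, bottle2, bottle3 below 0.03 m/s and contact force between each of bottle1, bottle2, bottle3 and the fingers below 0.05 N and x of bottle2 in the frame of mixer between 0.011 and 0.025 m and y of bottle2 in the frame of mixer between -0.115 and 0.12 m and z of bottle2 in the frame of mixer between 0.072 and 0.09 m and x of bottle3 in the frame of mixer between 0.011 and 0.025 m and y of bottle3 in the frame of mixer between -0.115 and 0.12 m and z of bottle3 in the frame of mixer between 0.072 and 0.09 m), for 0.3 s.
3. the start plunger is pressed fully down with everything in place (all of step 2 and value of joint start above 0.0125 m), for 0.05 s.
At the end, for the whole second after the job is handed in: Roller home within 5 mm along, 4 mm across, 5 mm in height, parallel within 0.04 rad; tailstock at 45 mm or more; every bottle released and still in the groove (7 mm across, 9 mm in height, 0.2 rad); plunger was pressed past 12.5 mm with all that in place and is back up (under 3 mm) (all of step 2 and value of joint start below 0.003 m and linear speed of roller below 0.03 m/s); the robot touches nothing.
It fails at once if the beaker is knocked over (angle between beaker's own z axis and vertical above 0.6 rad).
It fails at once if the washbottle is knocked over (angle between washbottle's own z axis and vertical above 0.6 rad).
It fails at once if the jar is knocked over (angle between jar's own z axis and vertical above 0.6 rad).
Of bottle1, bottle2, bottle3 only 2 to 3 are there at a start; the rules pass over those that are not, and their reading is None.
At some moment in a run one of bottle1, bottle2, bottle3 may be knocked a few centimetres aside while the robot is not near it.
It also fails if it takes over 210 s, if anything falls off the work surface, if the arm or the gripper's body presses on something with over 40 N, if the wrist force passes 120 N, or if a joint passes its speed limit or range.

## Robot

A 6-joint arm with a two-finger parallel gripper is mounted at the origin on the work surface. World frame = base frame: x ahead of the robot, y to its left, z up, the work surface at z = 0. Lengths are in mm, angles in rad, forces in N, time in s.
With the tool pointing down it reaches from about 375 to 900 mm from the base axis. Payload 3.1 kg.
Tool frame: the origin (TCP) lies at the very end of the fingers, on their centre line; the grasp point (between the pads) lies 19 mm behind it; z points along the fingers, y is the line along which they close (so a half turn about z gives the same grasp; the last joint's range is limited). The gripper opens to 87 mm and grips with 3 to 60 N. Pads are 19 mm wide; open, the fingers measure 117 mm over their backs; the gripper's body (75 mm by 190 mm) begins 51 mm behind the grasp point.
Start: joints at [-1.512, 0.527, 1.433, -0, 1.181, -0.178], TCP at [147.253, -607.382, 222.548] pointing down, gripper open.
Joint ranges: [-3.08, 3.08], [-0.75, 2.2], [0.22, 2.44], [-1.43, 4.57], [0, 2.65], [-2.85, 2.85]. Speed limits (rad/s): [2.79, 2.79, 3.14, 3.14, 3.14, 3.14].

## Interface

Orientations are given as a unit quaternion [x, y, z, w].
In Python, from cell import * gives the robot as it stands.
- The arm moves only by the tool drive_tool, never from a script. Its argument "steps" is a list of rows, each a list of 2 entries, a list of its own where there are three numbers: the shift along the tool's x, y, z as a fraction of full scale, then the turn, a rotation vector about the tool's x, y, z as a fraction of full scale. In form: [[[tx, ty, tz], [rx, ry, rz]], ...]. A call has 1 to 10 rows; each row shifts and turns the commanded pose from where the row before left it, along the tool's axes as they then stand; what a row does not reach is not made up. Full scale, the value 1, is 25 mm for a shift and 0.08 rad for a turn. A row lasts 1/8 s, in which the tool goes at most 62.5 mm and 10.7 degrees, less where a joint would pass 70% of its speed; a pose out of reach is approached as far as the arm can. A call with a number of a shift or a turn outside -1 to 1 is refused whole. A call with a gripper value outside its range is refused whole. "grip" is the opening, from 0 (shut) to 1 (fully open), set as the call begins (left out, the last holds). The fingers move at their own pace and stop on an object; "newtons" is the grip in N (left out, the last holds). Time passes only in rows, so rows that do not move let the fingers close. It gives the time, the measured TCP pose, the force, the opening and the grip force at its end, in the units of the state.
- state(): the state, without advancing time (a new reading comes with each control period).
- capture(name): name is "side" or "top" or "wrist"; returns a dict with "color" (400x640x3 uint8, red, green, blue), "intrinsics" (3x3 intrinsics, pixels), "pose" (4x4, takes a point from camera to world coordinates); the wrist camera has in their place "mount" (4x4, takes a point from camera to tool coordinates, whose origin is the TCP and whose axes are the flange's). Camera axes: x right, y down, z forward; pixel columns grow to the right and rows downward; lengths in mm; the calibration is good to about 2 mm. A picture is of the moment at which its call begins: read the wrist's pose just before it. There is no depth.
- job_done(): hands the job in; it is judged then, once.
The state is a dict: "time": time; "qpos": joint angles; "joint_velocities": joint speeds; "joint_torque": joint torques, N m; "ee_pos": TCP position; "tool_rot": TCP orientation; "contact_force": force on the tool from outside, world axes, zero at the start; "wrist_torque": the same for the moment, N m; "grip_width": finger opening in mm; "finger_force": force on a finger pad.
Only numpy, scipy, OpenCV 4.12 (cv2) and the standard library are available. Lean on these libraries where they do the work, as an engineer would, in place of code of your own. Each camera call takes 0.05 s, during which the arm holds its last target. There are 200 camera calls.

## Working session

There is one attempt and no reset: what is moved stays moved. The work goes in short steps, Python scripts to look and compute and a tool call to move; the robot and the scene stay as the last step left them, time stands still between calls to the robot, and variables do not carry over. Pictures are saved under pics/ and viewed, at most 14 in all, crops included, and the job is handed in when it is done.

Besides the shell and the picture viewer there is one more tool, called after "Call:" as name([rows], argument=value, ...), one row to a line, values as JSON. drive_tool: Moves the arm, as the interface text tells. Its arguments: {"type":"object","properties":{"steps":{"type":"array","items":{"type":"array"}},"grip":{"type":"number"},"newtons":{"type":"number"}},"required":["steps"]}

```bash
mkdir -p pics; ls; python3 - <<'E'
from cell import *
import cv2,numpy as np
np.set_printoptions(precision=4,suppress=True)
print(state())
for n in ["side","top"]:
    c=capture(n); cv2.imwrite(f"pics/{n}0.png",c["color"][:,:,::-1]); print(n,c["intrinsics"],c["pose"])
    np.savez(f"{n}0.npz",**c)
c=capture("wrist"); print(c["intrinsics"],c["mount"])
E
```

```text
pics
{'time': 0.0, 'qpos': array([-1.5115,  0.5284,  1.4339, -0.    ,  1.1814, -0.1785]), 'joint_velocities': array([-0.0002, -0.0006,  0.0014, -0.0008,  0.0002, -0.0004]), 'joint_torque': array([ -0.0005, -44.004 , -17.6592,   0.0632,   0.0583,  -0.0002]), 'ee_pos': array([ 147.207 , -606.6382,  221.5773]), 'tool_rot': array([ 0.9929,  0.1186,  0.0001, -0.0011]), 'contact_force': array([ 0.0242, -0.6784, -0.3136]), 'wrist_torque': array([-0.0271, -0.0098,  0.0131]), 'finger_force': 0.0, 'grip_width': 86.94337244838094}
side [[387.1649   0.     322.3707]
 [  0.     387.1649 201.0014]
 [  0.       0.       1.    ]] [[ -0.9882  -0.0688   0.1365 355.2877]
 [ -0.1527   0.4882  -0.8593 903.47  ]
 [ -0.0075  -0.87    -0.4929 580.7041]
 [  0.       0.       0.       1.    ]]
top [[489.6738   0.     313.5576]
 [  0.     489.6738 210.6171]
 [  0.       0.       1.    ]] [[   0.0207   -0.9983    0.0546  399.8683]
 [  -0.9997   -0.02      0.0121   13.777 ]
 [  -0.011    -0.0548   -0.9984 1417.6615]
 [   0.        0.        0.        1.    ]]
[[352.6558   0.     320.153 ]
 [  0.     352.6558 201.4163]
 [  0.       0.       1.    ]] [[  -0.0006   -0.9705   -0.2412   65.9742]
 [   1.       -0.0005   -0.0007    0.3212]
 [   0.0006   -0.2412    0.9705 -160.9017]
 [   0.        0.        0.        1.    ]]
```

View pics/top0.png

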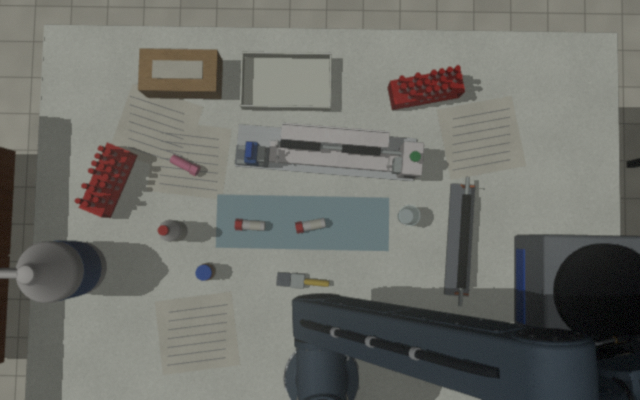

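View pics/side0.png

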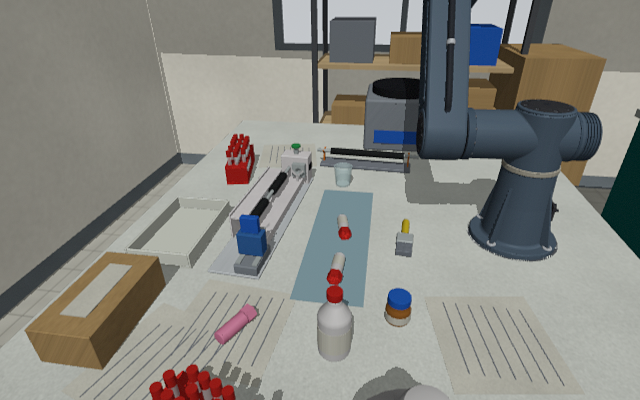

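The top view shows the mixer with its blue tailstock at about (250,153) and the green plunger at (415,156). The roller on its stand runs from (468,180) to (461,303). Two bottles lie at (250,225) and (311,226), and there is a pink decoy at (185,163). The beaker is at (409,215), the wash bottle at (172,230) and the jar at (205,271). The side view agrees and shows no third bottle, though the arm hides some of the table.

```bash
cat > h.py <<'E'
import numpy as np, cv2
from scipy.spatial.transform import Rotation as R
np.set_printoptions(precision=4,suppress=True)
def campose(c,s=None):
    if "pose" in c: return np.array(c["pose"])
    T=np.eye(4);T[:3,:3]=R.from_quat(s["tool_rot"]).as_matrix();T[:3,3]=s["ee_pos"]
    return T@np.array(c["mount"])
def ray(c,P,uv):
    uv=np.atleast_2d(uv).astype(float)
    d=np.c_[uv,np.ones(len(uv))]@np.linalg.inv(c["intrinsics"]).T@P[:3,:3].T
    return P[:3,3],d
def onplane(c,P,uv,z):
    o,d=ray(c,P,uv); return o+d*((z-o[2])/d[:,2])[:,None]
def proj(c,P,X):
    X=np.atleast_2d(X); p=(X-P[:3,3])@P[:3,:3]@np.array(c["intrinsics"]).T
    return p[:,:2]/p[:,2:]
def blobs(m,amin=15):
    n,l,s,ce=cv2.connectedComponentsWithStats(m.astype(np.uint8))
    return [(s[i,4],ce[i],s[i,:4],np.argwhere(l==i)[:,::-1]) for i in range(1,n) if s[i,4]>=amin]
def masks(img):
    h=cv2.cvtColor(img,cv2.COLOR_RGB2HSV).astype(int);H,S,V=h[...,0],h[...,1],h[...,2]
    return dict(green=(H>50)&(H<85)&(S>110)&(V>50),blue=(H>105)&(H<125)&(S>130)&(V>60),red=((H<6)|(H>174))&(S>150)&(V>80),dark=(V<60),white=(S<40)&(V>150),orange=(H>8)&(H<18)&(S>140)&(V>100))
E
python3 - <<'E'
from h import *
c=dict(np.load("top0.npz"));P=c["pose"];m=masks(c["color"])
for k in ["green","blue","red","dark"]:
    for a,ce,b,_ in blobs(m[k],12 if k!="dark" else 60):
        if k=="dark" and a>3000: continue
        print(k,a,ce,b,[onplane(c,P,ce,z)[0,:2].round(1) for z in (15,60,130)])
for t,uv in dict(jA=(468,180),jB=(461,303)).items(): print(t,onplane(c,P,uv,50))
print(onplane(c,P,[(409,215),(172,230),(205,271)],0))
im=cv2.resize(c["color"][110:320,210:500],None,fx=2.75,fy=2.75,interpolation=cv2.INTER_CUBIC)
cv2.imwrite("pics/topcrop.png",im[:,:,::-1])
E
```

```text
blue 38 [248.1053 149.2895] [246 143   5  13] [array([650.4, 223.8]), array([642.3, 217. ]), array([629.8, 206.6])]
blue 172 [521.5058 276.6279] [517 252   8  40] [array([ 301. , -562.5]), array([ 304.2, -544. ]), array([ 309.1, -515.3])]
blue 90 [203.0222 272.0222] [197 266  13  13] [array([294.6, 342.8]), array([297.9, 332.3]), array([303.2, 315.9])]
red 56 [458.125   72.8214] [455  66   7  14] [array([ 885.7, -380.8]), array([ 870.1, -368.1]), array([ 845.8, -348.4])]
red 195 [449.2462  82.1692] [439  69  25  21] [array([ 857.6, -355.2]), array([ 843. , -343.4]), array([ 820.1, -325. ])]
red 18 [449.5556  69.4444] [447  68   6   4] [array([ 895.2, -355.9]), array([ 879.3, -344. ]), array([ 854.6, -325.6])]
red 20 [433.45  72.65] [431  71   6   5] [array([ 885. , -309.3]), array([ 869.4, -298.9]), array([ 845.2, -282.8])]
red 223 [427.1211  82.6143] [415  74  25  19] [array([ 855.2, -291.2]), array([ 840.6, -281.4]), array([ 817.9, -266.2])]
red 406 [402.936  90.899] [390  77  32  28] [array([ 829.6, -221.4]), array([ 815.8, -213.8]), array([ 794.4, -202.1])]
red 50 [108.3  149.52]
[... 1896 characters left out ...]
9, 681.4]), array([314.7, 659.9]), array([319.1, 626.6])]
dark 536 [  2.8563 315.2743] [  0 279   9  84] [array([159.5, 911.6]), array([167.2, 882.8]), array([179.2, 838. ])]
dark 276 [315.5362 325.9457] [299 319  35  16] [array([149.6,  18.4]), array([157.6,  18.3]), array([170.1,  18. ])]
dark 335 [351.2746 335.2119] [335 326  37  19] [array([126. , -83.1]), array([134.8, -80. ]), array([148.4, -75.2])]
dark 1356 [340.8134 377.615 ] [304 350  55  50] [array([  7.4, -55.7]), array([ 20. , -53.4]), array([ 39.6, -50. ])]
jA [[ 569.0351 -399.8338   50.    ]]
jB [[ 227.501  -381.7657   50.    ]]
[[ 470.1884 -245.2909    0.    ]
 [ 412.7548  440.6121    0.    ]
 [ 296.4852  340.7212    0.    ]]
```

View pics/topcrop.png

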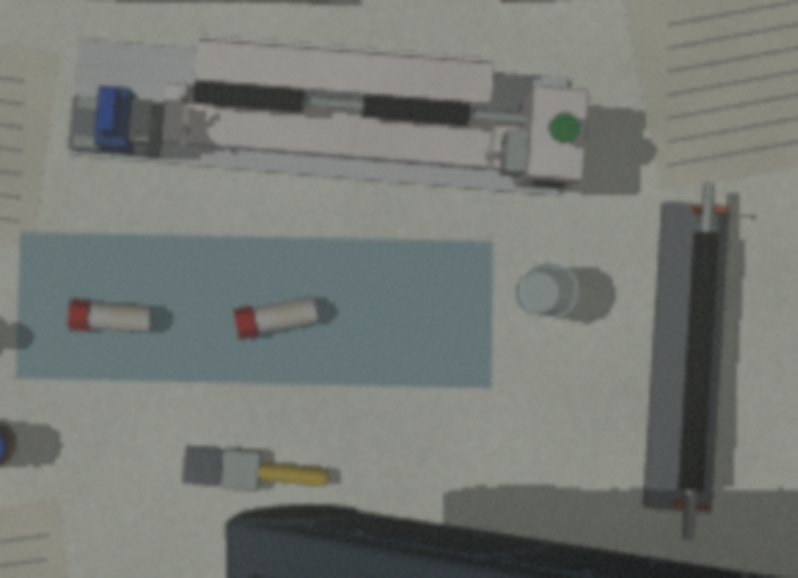

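```bash
python3 - <<'E'
from cell import *
from h import *
for n in("top","side"):
    c=dict(np.load(n+"0.npz")); s=state(); print(n,proj(c,c["pose"],[s["ee_pos"],s["ee_pos"]+[0,0,150],[395,-388,50],[0,0,0],[616,-20,60]]))
s=state();c=capture("wrist");cv2.imwrite("pics/w0.png",c["color"][:,:,::-1])
E
```

```text
top [[575.9314 348.4935]
 [613.5557 364.7448]
 [463.5079 242.2411]
 [320.9634 378.2898]
 [332.5972 160.2169]]
side [[439.8604  91.0629]
 [445.8735  48.3228]
 [367.8993 152.7849]
 [510.74   234.8409]
 [282.1634 195.3948]]
```

View pics/w0.png

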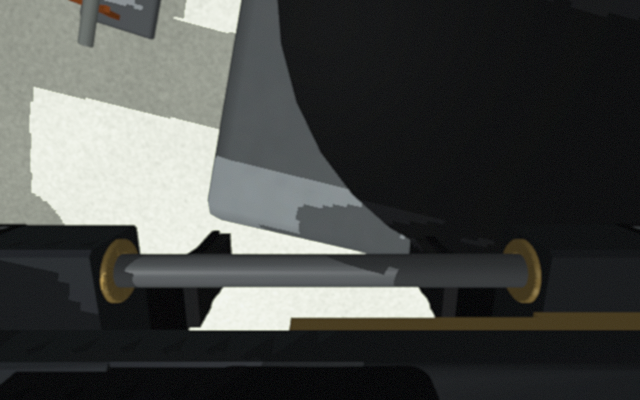

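The wrist view shows the centrifuge directly ahead of the tool along +x (columns above 210, rows 0–250), and the roller journal at top left (88,30). I'll slide away to the left and up first, then go to the roller.

Call:
drive_tool([
  [[0,-1,-0.4],[0,0,0]],
  [[0,-1,-0.4],[0,0,0]],
  [[0,-1,-0.4],[0,0,0]],
  [[0,-1,-0.4],[0,0,0]],
  [[0,-1,-0.4],[0,0,0]],
  [[0,-1,-0.4],[0,0,0]],
  [[0,0,0],[0,0,0.9]],
  [[0,0,0],[0,0,0.9]],
  [[0,0,0],[0,0,0.9]],
  [[0,0,0],[0,0,0.9]],
])

```text
time: 1.45
ee_pos: [111.9, -461.4, 282.5]
tool_rot: [1.0, -0.026, -0.0, -0.0]
contact_force: [-0.6, -0.9, 0.6]
grip_width: 87.4
finger_force: 0.0
```

Call:
drive_tool([
  [[0.9,-0.3,0],[0,0,0]],
  [[0.9,-0.3,0],[0,0,0]],
  [[0.9,-0.3,0],[0,0,0]],
  [[0.9,-0.3,0],[0,0,0]],
  [[0.9,-0.3,0],[0,0,0]],
  [[0.9,-0.3,0],[0,0,0]],
  [[0.9,-0.3,0],[0,0,0]],
  [[0.9,-0.3,0],[0,0,0]],
  [[0.9,-0.3,0],[0,0,0]],
  [[0.9,-0.3,0],[0,0,0]],
])

```text
time: 2.7
ee_pos: [341.1, -397.6, 282.4]
tool_rot: [1.0, -0.025, -0.0, -0.0]
contact_force: [-0.1, -1.2, 0.2]
grip_width: 86.9
finger_force: 0.0
```

```bash
python3 - <<'E'
from cell import *
from h import *
s=state();c=capture("wrist");P=campose(c,s);cv2.imwrite("pics/w1.png",c["color"][:,:,::-1])
m=masks(c["color"])
for a,ce,b,_ in blobs(m["orange"],10): print(a,ce,b,onplane(c,P,ce,45))
for a,ce,b,_ in blobs(m["dark"],300): print("dark",a,ce,b)
np.savez("w1.npz",**c,P=P)
E
```

```text
dark 5046 [306.3623 115.1171] [295   0  23 238]
dark 96197 [347.7575 307.6062] [  0 134 640 266]
```

View pics/w1.png

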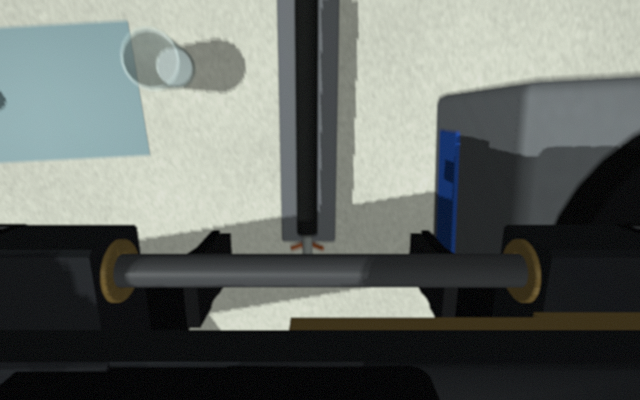

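The wrist view shows the roller as a dark strip, columns 295–318. Its near rubber end is at row ~235 and the orange fork at row ~245. The beaker is at (160,60), and the centrifuge is on the right.

```bash
python3 - <<'E'
from h import *
c=dict(np.load("w1.npz"));P=c["P"];g=c["color"].max(2).astype(int)
pts=[]
for r in range(5,225,10):
    x=np.where(g[r,285:330]<45)[0]+285
    if len(x): pts.append([(x.min()+x.max())/2,r])
X=onplane(c,P,pts,50);p=np.polyfit(X[:,0],X[:,1],1);print("axis y = a x + b",p,"yaw",np.arctan(p[0]),"res",np.std(X[:,1]-np.polyval(p,X[:,0])))
print("profile",[(r,g[r,307]) for r in range(226,250)]); print(onplane(c,P,[307,236],60))
t=dict(np.load("top0.npz"));Q=t["pose"];g=t["color"].max(2).astype(int)
# sample along roller axis in top image
xs=np.arange(190,600,2.0);uv=proj(t,Q,np.c_[xs,np.polyval(p,xs),np.full(len(xs),57)])
v=cv2.remap(g.astype(np.float32),uv[:,0].astype(np.float32),uv[:,1].astype(np.float32),cv2.INTER_LINEAR).ravel()
print([(int(a),int(b)) for a,b in zip(xs,v)])
E
```

```text
axis y = a x + b [  -0.0551 -363.3785] yaw -0.05508016629823994 res 0.15735101112074817
profile [(226, np.int64(17)), (227, np.int64(19)), (228, np.int64(18)), (229, np.int64(11)), (230, np.int64(19)), (231, np.int64(13)), (232, np.int64(18)), (233, np.int64(17)), (234, np.int64(26)), (235, np.int64(43)), (236, np.int64(61)), (237, np.int64(77)), (238, np.int64(88)), (239, np.int64(95)), (240, np.int64(97)), (241, np.int64(97)), (242, np.int64(97)), (243, np.int64(97)), (244, np.int64(97)), (245, np.int64(98)), (246, np.int64(97)), (247, np.int64(98)), (248, np.int64(97)), (249, np.int64(97))]
[[ 271.6672 -378.7578   60.    ]]
[(190, 32), (192, 34), (194, 37), (196, 44), (198, 63), (200, 78), (202, 88), (204, 90), (206, 91), (208, 93), (210, 93), (212, 91), (214, 91), (216, 91), (218, 88), (220, 83), (222, 76), (224, 72), (226, 70), (228, 69), (230, 69), (232, 69), (234, 70), (236, 70), (238, 71), (240, 71), (242, 71), (244, 71), (246, 71), (248, 70), (250, 68), (252, 69), (254, 69), (256, 68), (258, 69), (260, 71), (262, 75), (264, 81), (266, 88), (268, 84), (270, 71), (272, 50), (2
[... 1124 characters left out ...]
, 45), (480, 46), (482, 49), (484, 48), (486, 48), (488, 49), (490, 51), (492, 49), (494, 48), (496, 47), (498, 51), (500, 49), (502, 49), (504, 51), (506, 51), (508, 50), (510, 50), (512, 49), (514, 48), (516, 48), (518, 47), (520, 48), (522, 49), (524, 51), (526, 55), (528, 74), (530, 95), (532, 115), (534, 120), (536, 122), (538, 122), (540, 121), (542, 121), (544, 120), (546, 119), (548, 117), (550, 117), (552, 117), (554, 117), (556, 118), (558, 118), (560, 119), (562, 118), (564, 117), (566, 118), (568, 119), (570, 120), (572, 120), (574, 119), (576, 119), (578, 120), (580, 124), (582, 133), (584, 136), (586, 137), (588, 137), (590, 137), (592, 136), (594, 136), (596, 136), (598, 135)]
```

Call:
drive_tool([
  [[0.59,-0.15,0.8],[0,0,0.05]],
  [[0.59,-0.15,0.8],[0,0,0]],
  [[0.59,-0.15,0.8],[0,0,0]],
  [[0.59,-0.15,0.8],[0,0,0]],
  [[0,0,1],[0,0,0]],
  [[0,0,1],[0,0,0]],
  [[0,0,1],[0,0,0]],
  [[0,0,1],[0,0,0]],
  [[0,0,1],[0,0,0]],
  [[0,0,0],[0,0,0]],
])

```text
time: 4.0
ee_pos: [399.2, -384.9, 75.6]
tool_rot: [1.0, -0.027, -0.001, -0.002]
contact_force: [0.3, -0.3, -0.0]
grip_width: 86.9
finger_force: 0.0
```

Call:
drive_tool([
  [[0.05,0,0.7],[0,0,0]],
  [[0,0,0.7],[0,0,0]],
  [[0,0,0.3],[0,0,0]],
  [[0,0,0],[0,0,0]],
])

```text
time: 4.5
ee_pos: [401.1, -385.8, 34.3]
tool_rot: [1.0, -0.027, -0.0, -0.001]
contact_force: [-1.0, 0.7, -0.7]
grip_width: 87.2
finger_force: 0.0
```

Call:
drive_tool([
  [[0,0,0],[0,0,0]],
  [[0,0,0],[0,0,0]],
  [[0,0,0],[0,0,0]],
  [[0,0,0],[0,0,0]],
  [[0,0,0],[0,0,0]],
  [[0,0,0],[0,0,0]],
  [[0,0,0],[0,0,0]],
  [[0,0,0],[0,0,0]],
], grip=0.1, newtons=45)

```text
time: 5.5
ee_pos: [401.4, -386.4, 35.0]
tool_rot: [1.0, -0.027, 0.0, 0.0]
contact_force: [-1.0, -0.7, 0.1]
grip_width: 23.5
finger_force: 45.0
```

Call:
drive_tool([
  [[0,0,-0.5],[0,0,0]],
  [[0,0,-1],[0,0,0]],
  [[0,0,-1],[0,0,0]],
  [[0,0,-1],[0,0,0]],
  [[0,0,-1],[0,0,0]],
  [[0,0,-1],[0,0,0]],
  [[0,0,-1],[0,0,0]],
  [[0,0,-1],[0,0,0]],
  [[0,0,-1],[0,0,0]],
  [[0,0,-0.5],[0,0,0]],
])

```text
time: 6.75
ee_pos: [401.4, -386.1, 261.7]
tool_rot: [1.0, -0.027, 0.001, 0.001]
contact_force: [-0.5, 0.3, -2.1]
grip_width: 24.0
finger_force: 45.0
```

Call:
drive_tool([
  [[0.5,-0.9,0],[0,0,0]],
  [[0.5,-0.9,0],[0,0,0]],
  [[0.5,-0.9,0],[0,0,0]],
  [[0.5,-0.9,0],[0,0,0]],
  [[0.5,-0.9,0],[0,0,0]],
  [[0.5,-0.9,0],[0,0,0]],
  [[0.5,-0.9,0],[0,0,0]],
  [[0.5,-0.9,0],[0,0,0]],
  [[0.5,-0.9,0],[0,0,0]],
  [[0,0,0],[0,0,0]],
])

```text
time: 8.0
ee_pos: [524.6, -188.3, 259.5]
tool_rot: [1.0, -0.026, -0.001, -0.001]
contact_force: [-0.1, -0.5, -1.9]
grip_width: 24.4
finger_force: 45.0
```

Call:
drive_tool([
  [[0,0,0],[0,0,-1]],
  [[0,0,0],[0,0,-1]],
  [[0,0,0],[0,0,-1]],
  [[0,0,0],[0,0,-1]],
  [[0,0,0],[0,0,-1]],
  [[0,0,0],[0,0,-1]],
  [[0,0,0],[0,0,-1]],
  [[0,0,0],[0,0,-1]],
  [[0,0,0],[0,0,-1]],
  [[0,0,0],[0,0,-1]],
])

```text
time: 9.25
ee_pos: [523.7, -190.8, 259.7]
tool_rot: [0.931, 0.365, -0.001, -0.0]
contact_force: [0.0, 0.1, -2.4]
grip_width: 23.8
finger_force: 45.0
```

Call:
drive_tool([
  [[0,0,0],[0,0,-1]],
  [[0,0,0],[0,0,-1]],
  [[0,0,0],[0,0,-1]],
  [[0,0,0],[0,0,-1]],
  [[0,0,0],[0,0,-1]],
  [[0,0,0],[0,0,-1]],
  [[0,0,0],[0,0,-1]],
  [[0,0,0],[0,0,-1]],
  [[0,0,0],[0,0,-1]],
  [[0,0,0],[0,0,-0.6]],
])

```text
time: 10.5
ee_pos: [523.7, -190.8, 259.7]
tool_rot: [0.727, 0.687, -0.001, -0.001]
contact_force: [0.3, -0.2, -2.3]
grip_width: 23.7
finger_force: 45.0
```

```bash
python3 - <<'E'
from cell import *
from h import *
s=state();print(s["ee_pos"],s["tool_rot"],s["grip_width"],s["finger_force"],s["contact_force"])
c=capture("wrist");P=campose(c,s);cv2.imwrite("pics/w2.png",c["color"][:,:,::-1])
np.savez("w2.npz",**c,P=P)
t=capture("top");np.savez("top1.npz",**t);cv2.imwrite("pics/top1.png",t["color"][:,:,::-1])
E
```

```text
[ 523.6543 -190.797   259.6603] [ 0.7266  0.687  -0.0005 -0.0006] 23.696233313033208 44.99913275241852 [ 0.3297 -0.2136 -2.2993]
```

View pics/w2.png

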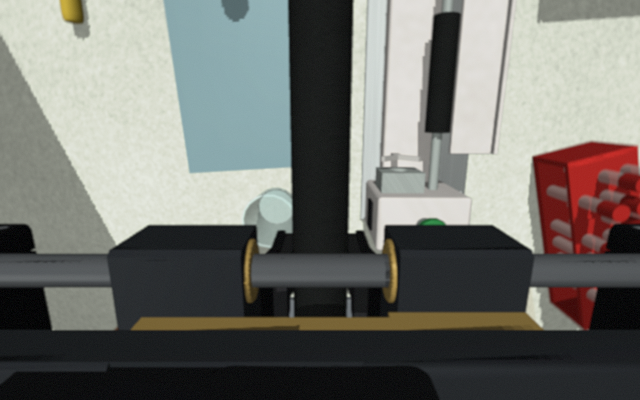

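The wrist view shows the held roller running vertically at columns 290–352. The mixer is to its right, with the fixed roller's head-side section at columns 430–460, rows 12–133. The head block is at (420,210), the beaker at (270,210), and the blue mat to the left.

```bash
cat > mix.py <<'E'
from h import *
def section(c,P,roi,thr,z=60):
    x0,y0,x1,y1=roi; g=c["color"].max(2)[y0:y1,x0:x1]
    b=max(blobs(g<thr,50),key=lambda b:b[0])[3].astype(float)+[x0,y0]
    r=cv2.minAreaRect(b.astype(np.float32)); box=cv2.boxPoints(r)
    e=np.linalg.norm(box-np.roll(box,-1,0),axis=1); k=0 if e[0]<e[1] else 1
    ends=np.array([(box[k]+box[(k+1)%4])/2,(box[(k+2)%4]+box[(k+3)%4])/2])
    return b.mean(0),ends,sorted(e)[::2]
E
python3 - <<'E'
from mix import *
c=dict(np.load("w2.npz"));P=c["P"]
ce,e,s=section(c,P,(415,5,480,150),60); X=onplane(c,P,e,64);print("wrist",ce,e,s,X,np.linalg.norm(X[0]-X[1]))
d=X[0]-X[1]; d*=np.sign(d[1]); print("yaw(y axis)",np.arctan2(-d[0],d[1]), "roller yaw", )
t=dict(np.load("top0.npz"));Q=t["pose"]
for roi in((275,130,325,160),(338,138,385,165)):
    ce,e,s=section(t,Q,roi,75); X=onplane(t,Q,e,64);print("top",ce,s,X,np.linalg.norm(X[0]-X[1]))
    print(onplane(t,Q,ce,64))
# held roller in wrist
g=c["color"].max(2).astype(int);pts=[]
for r in range(5,180,10):
    x=np.where(g[r,270:375]<60)[0]+270; pts.append([(x.min()+x.max())/2,r])
X=onplane(c,P,pts,259.7+16);pf=np.polyfit(X[:,1],X[:,0],1);print("held dx/dy",pf[0],"x at tcp y",np.polyval(pf,-190.8),c["P"][:3,3])
E
```

```text
wrist [442.0617  71.8842] [[447.1872  11.3944]
 [436.4317 132.3939]] [np.float32(25.942154), np.float32(121.47659)] [[ 649.2124  -40.8935   64.    ]
 [ 641.82   -149.8503   64.    ]] 109.20727353558978
yaw(y axis) -0.06774323862332536 roller yaw
top [300.3567 144.8506] [np.float32(8.206514), np.float32(40.34234)] [[660.0323 128.0331  64.    ]
 [653.4111  15.5882  64.    ]] 112.63967691492938
[[656.8352  70.8066  64.    ]]
top [361.2201 149.7862] [np.float32(8.283219), np.float32(38.50165)] [[ 649.1025  -44.7485   64.    ]
 [ 642.8087 -151.6512   64.    ]] 107.08779808780149
[[646.123  -99.0218  64.    ]]
held dx/dy 0.05805783486036702 x at tcp y 524.0245281961862 [ 528.0777 -125.5952  420.5659]
```

Call:
drive_tool([
  [[0.86,0.36,0.2],[0,0,0.09]],
  [[0.86,0.36,0.3],[0,0,0]],
  [[0.86,0.36,0.3],[0,0,0]],
  [[0.86,0.36,0.3],[0,0,0]],
  [[0.86,0.36,0.3],[0,0,0]],
  [[0.86,0.36,0.3],[0,0,0]],
  [[0.86,0.36,0.3],[0,0,0]],
  [[0.86,0.36,0.3],[0,0,0]],
  [[0.86,0.36,0.3],[0,0,0]],
  [[0,0,0],[0,0,0]],
])

```text
time: 11.85
ee_pos: [617.7, -0.8, 194.1]
tool_rot: [0.729, 0.685, -0.0, -0.001]
contact_force: [-0.1, -0.3, -2.4]
grip_width: 23.7
finger_force: 45.0
```

```bash
python3 - <<'E'
from cell import *
from h import *
s=state();print(s["ee_pos"],s["tool_rot"])
c=capture("wrist");P=campose(c,s);cv2.imwrite("pics/w3.png",c["color"][:,:,::-1])
np.savez("w3.npz",**c,P=P)
E
```

```text
[617.7463  -0.7992 194.0847] [ 0.7289  0.6846 -0.0004 -0.0007]
```

View pics/w3.png

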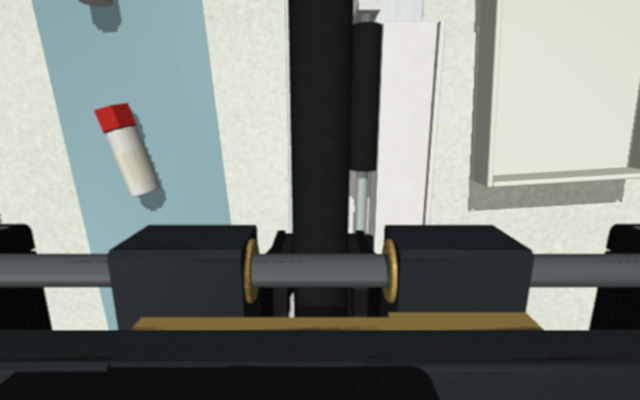

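The fixed roller's tail section is visible at columns 352–381, rows 23–170, and the held roller at 290–352. The bottle at (127,150) is lower-left on the mat.

```bash
python3 - <<'E'
from mix import *
c=dict(np.load("w3.npz"));P=c["P"];g=c["color"].max(2).astype(int)
for r in (40,80,120,155): print(r,list(g[r,346:386]))
print([(r,g[r,368]) for r in list(range(16,32))+list(range(163,178))])
ce,e,s=section(c,P,(353,10,395,185),60)
for z in(60,72):print(e,onplane(c,P,e,z))
E
```

```text
40 [np.int64(24), np.int64(22), np.int64(20), np.int64(16), np.int64(15), np.int64(17), np.int64(15), np.int64(22), np.int64(26), np.int64(25), np.int64(25), np.int64(30), np.int64(28), np.int64(29), np.int64(32), np.int64(32), np.int64(32), np.int64(31), np.int64(31), np.int64(31), np.int64(31), np.int64(34), np.int64(31), np.int64(30), np.int64(32), np.int64(28), np.int64(30), np.int64(31), np.int64(29), np.int64(28), np.int64(28), np.int64(25), np.int64(23), np.int64(22), np.int64(36), np.int64(88), np.int64(152), np.int64(210), np.int64(233), np.int64(235)]
80 [np.int64(20), np.int64(23), np.int64(18), np.int64(17), np.int64(18), np.int64(17), np.int64(19), np.int64(29), np.int64(29), np.int64(24), np.int64(30), np.int64(30), np.int64(31), np.int64(33), np.int64(36), np.int64(31), np.int64(31), np.int64(30), np.int64(31), np.int64(31), np.int64(29), np.int64(27), np.int64(31), np.int64(29), np.int64(33), np.int64(29), np.int64(27), np.int64(28), np.int64(25), np.int64(26), np.int64(21), np.int64(21), np.int64(22), np.int64(55), np.int64(114), np.int64(181), np.int64(227), np.int6
[... 1306 characters left out ...]
5)), (22, np.int64(52)), (23, np.int64(31)), (24, np.int64(31)), (25, np.int64(30)), (26, np.int64(29)), (27, np.int64(28)), (28, np.int64(29)), (29, np.int64(32)), (30, np.int64(31)), (31, np.int64(33)), (163, np.int64(27)), (164, np.int64(27)), (165, np.int64(27)), (166, np.int64(29)), (167, np.int64(26)), (168, np.int64(29)), (169, np.int64(24)), (170, np.int64(40)), (171, np.int64(70)), (172, np.int64(98)), (173, np.int64(107)), (174, np.int64(109)), (175, np.int64(112)), (176, np.int64(112)), (177, np.int64(112))]
[[367.  22.]
 [367. 171.]] [[662.2616 130.3195  60.    ]
 [658.6522  15.3132  60.    ]]
[[367.  22.]
 [367. 171.]] [[660.6483 127.6357  72.    ]
 [657.1857  17.3075  72.    ]]
```

```bash
python3 - <<'E'
from mix import *
c=dict(np.load("w3.npz"));P=c["P"]
X=onplane(c,P,[(381.3,40),(379.9,80),(378,120),(376.9,155)],61.5);p=np.polyfit(X[:,1],X[:,0],1);print(X,p, "axis x at y=72", np.polyval(p,72)-12.4)
c=dict(np.load("w3.npz"));g=c["color"].max(2).astype(int)
# held roller edges at row 200 ,100, left edge
for r in (20,100,200): print(r,[int(v) for v in g[r,283:297]])
E
```

```text
[[672.6475 116.6043  61.5   ]
 [670.9111  87.4218  61.5   ]
 [668.6778  56.7133  61.5   ]
 [667.09    28.4426  61.5   ]] [  0.0641 665.1981] axis x at y=72 657.4126498541638
20 [229, 218, 203, 212, 201, 143, 65, 23, 19, 22, 24, 26, 23, 30]
100 [234, 232, 228, 220, 210, 212, 185, 113, 38, 14, 22, 26, 29, 23]
200 [231, 230, 227, 224, 222, 211, 203, 206, 184, 111, 40, 18, 22, 24]
```

Call:
drive_tool([
  [[-0.07,-0.05,0.8],[0,0,0]],
  [[0,0,1],[0,0,0]],
  [[0,0,1],[0,0,0]],
  [[0,0,1],[0,0,0]],
  [[0,0,0.7],[0,0,0]],
  [[0,0,0.5],[0,0,0]],
  [[0,0,0],[0,0,0]],
  [[0,0,0],[0,0,0]],
])

```text
time: 12.9
ee_pos: [616.5, -3.6, 70.4]
tool_rot: [0.73, 0.684, 0.0, -0.0]
contact_force: [-0.5, 1.6, -2.7]
grip_width: 24.0
finger_force: 45.0
```

Call:
drive_tool([
  [[0.05,0,0.4],[0,0,0]],
  [[0,0,0.4],[0,0,0]],
  [[0,0,0.12],[0,0,0]],
  [[0,0,0],[0,0,0]],
])

```text
time: 13.4
ee_pos: [617.7, -3.1, 55.7]
tool_rot: [0.729, 0.685, 0.001, 0.002]
contact_force: [-13.0, 0.9, 46.1]
grip_width: 23.9
finger_force: 45.0
```

Call:
drive_tool([
  [[0,0,0.05],[0,0,0]],
  [[0,0,0.05],[0,0,0]],
  [[0,0,0],[0,0,0]],
])

```text
time: 13.78
ee_pos: [617.7, -3.1, 55.5]
tool_rot: [0.729, 0.685, 0.001, 0.003]
contact_force: [-16.4, 1.1, 59.6]
grip_width: 23.8
finger_force: 45.0
```

Call:
drive_tool([
  [[0,0,-0.12],[0,0,0]],
  [[0,0,0],[0,0,0]],
])

```text
time: 14.02
ee_pos: [617.6, -3.1, 55.8]
tool_rot: [0.729, 0.685, 0.001, 0.002]
contact_force: [-12.3, 0.8, 43.7]
grip_width: 23.6
finger_force: 45.0
```

```bash
python3 - <<'E'
from cell import *
from h import *
s=state();print(s["ee_pos"],s["tool_rot"],s["contact_force"],s["wrist_torque"])
c=capture("wrist");P=campose(c,s);np.savez("w4.npz",**c,P=P)
d=capture("side");np.savez("s4.npz",**d)
a=c["color"][0:300,170:490]; b=cv2.resize(d["color"][130:280,200:320],None,fx=3,fy=3,interpolation=cv2.INTER_CUBIC)
im=np.zeros((450,800,3),np.uint8); im[:300,:320]=a; im[:450,330:690]=b
cv2.imwrite("pics/m4.png",im[:,:,::-1])
E
```

```text
[617.6267  -3.0602  55.7648] [0.7289 0.6846 0.0008 0.0023] [-12.3084   0.796   43.657 ] [0.1283 1.9473 0.0144]
```

View pics/m4.png

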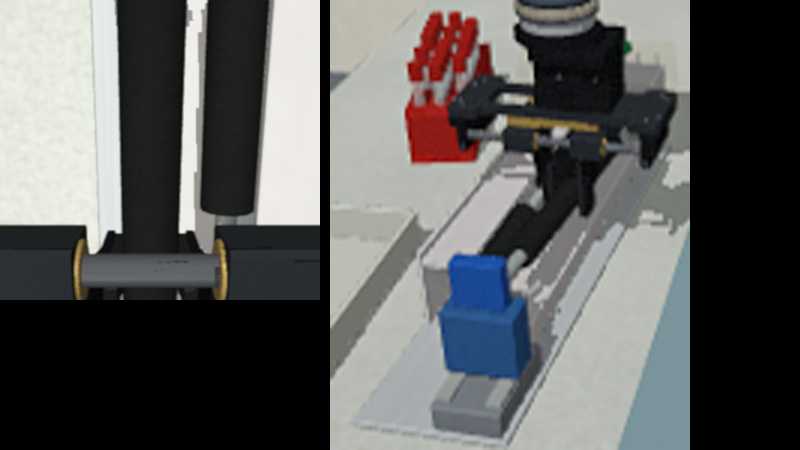

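The crop shows the held roller at columns ~290–355 and the fixed roller at 372–437, with the right finger over the neck. I'll raise clear and measure the real sideways offset from this close view.

```bash
python3 - <<'E'
from h import *
from scipy.optimize import least_squares
c=dict(np.load("w4.npz"));P=c["P"];g=c["color"].max(2).astype(int);o=P[:3,3]
print("cam",o)
u=np.array([0.064,0.998,0]);u/=np.linalg.norm(u);e1=np.cross(u,[0,0,1.])  # +x_m
for r in (20,60,100,140,180,200):
    row=g[r]; d=np.where(row[270:450]<62)[0]+270
    runs=np.split(d,np.where(np.diff(d)>3)[0]+1); runs=[(q[0],q[-1]) for q in runs if len(q)>20]
    out=[r,runs]
    for a,b in runs[:2]:
        dirs=[]
        for uu in(a-.5,b+.5):
            _,v=ray(c,P,[uu,r]);v=v[0]; dirs.append(np.array([v@e1,v[2]])/np.hypot(v@e1,v[2]))
        th=np.arccos(dirs[0]@dirs[1])/2; m=dirs[0]+dirs[1];m/=np.linalg.norm(m); D=12.5/np.sin(th)
        p=np.array([o@e1,o[2]])+m*D
        out.append(p.round(1))
        # with z=60 given
        q=np.array([o@e1,o[2]])+m*(60-o[2])/m[1]; out.append(q.round(1))
    print(out)
s=[617.63,-3.06,55.8]; print("tcp e1",np.dot(s,e1))
for r in(214,218,222): print(r,[int(x) for x in g[r,375:430]])
E
```

```text
cam [621.5159  62.497  216.5387]
[20, [(np.int64(288), np.int64(355)), (np.int64(377), np.int64(436))], array([617.4,  74. ]), array([617.5,  60. ]), array([653.7,  51.4]), array([651.8,  60. ])]
[60, [(np.int64(289), np.int64(353)), (np.int64(376), np.int64(434))], array([617.2,  71.2]), array([617.3,  60. ]), array([653.7,  52.8]), array([652.1,  60. ])]
[100, [(np.int64(290), np.int64(351)), (np.int64(374), np.int64(431))], array([617.1,  68.1]), array([617.1,  60. ]), array([653.2,  54.2]), array([651.9,  60. ])]
[140, [(np.int64(291), np.int64(350)), (np.int64(373), np.int64(428))], array([617.1,  67.3]), array([617.1,  60. ]), array([653.7,  52.9]), array([652.,  60.])]
[180, [(np.int64(292), np.int64(349)), (np.int64(371), np.int64(425))], array([617.1,  66.3]), array([617.1,  60. ]), array([653.2,  54.5]), array([651.9,  60. ])]
[200, [(np.int64(292), np.int64(348)), (np.int64(371), np.int64(423))], array([616.9,  65.8]), array([616.9,  60. ]), array([654.1,  50.7]), array([652.,  60.])]
tcp e1 616.5597527830221
214 [152, 152, 147, 139, 132, 124, 113, 101, 96, 83, 69, 52, 46, 42, 42, 37, 38, 38, 38, 35, 33, 30, 34, 34, 32, 30, 31, 31, 31, 30, 31, 31, 33, 31, 35, 33, 36, 38, 39, 43, 50, 57, 67, 86, 102, 118, 126, 131, 129, 119, 120, 142, 186, 225, 235]
218 [154, 152, 154, 153, 152, 151, 153, 152, 149, 136, 116, 105, 108, 116, 120, 125, 133, 138, 135, 131, 127, 123, 121, 118, 115, 113, 107, 105, 98, 93, 91, 104, 124, 135, 138, 137, 137, 135, 134, 134, 136, 135, 134, 132, 131, 129, 132, 130, 125, 115, 123, 153, 200, 229, 236]
222 [153, 153, 153, 152, 151, 152, 153, 153, 149, 133, 112, 103, 113, 125, 135, 139, 136, 136, 132, 129, 125, 122, 121, 118, 115, 111, 107, 104, 97, 90, 92, 106, 127, 136, 138, 137, 137, 132, 134, 133, 135, 137, 134, 132, 130, 130, 131, 129, 122, 116, 129, 166, 212, 233, 238]
```

Call:
drive_tool([
  [[0,0,-0.4],[0,0,0]],
  [[0,0,-0.4],[0,0,0]],
  [[0,0,0],[0,0,0]],
])

```text
time: 14.5
ee_pos: [616.9, -2.7, 67.5]
tool_rot: [0.729, 0.684, 0.0, 0.0]
contact_force: [-0.2, 0.4, -3.9]
grip_width: 23.8
finger_force: 45.0
```

```bash
python3 - <<'E'
from h import *
t=dict(np.load("top0.npz"));d=dict(np.load("side0.npz"))
O=np.array([615,-19.5,0]);ux=np.array([.998,-.0635,0]);uy=np.array([.0635,.998,0])
M=lambda x,y,z:O+x*ux+y*uy+np.array([0,0,z])
a=cv2.resize(t["color"][125:180,225:290],None,fx=6,fy=6,interpolation=cv2.INTER_CUBIC)
b=cv2.resize(d["color"][190:285,200:290],None,fx=4.4,fy=4.4,interpolation=cv2.INTER_CUBIC)
for c,im,off,f in((t,a,(225,125),6),(d,b,(200,190),4.4)):
    for p,col in((M(0,156,70),(255,0,0)),(M(0,218,81),(0,255,0)),(M(0,197,81),(255,255,0)),(M(0,173,81),(255,0,255))):
        q=(proj(c,c["pose"],p)[0]-off+.5)*f; cv2.circle(im,tuple(int(v) for v in q),3,col,-1)
im=np.zeros((430,800,3),np.uint8);im[:330,:390]=a;im[:418,400:796]=b
cv2.imwrite("pics/tail.png",im[:,:,::-1])
E
```

```text
(no output)
```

View pics/tail.png

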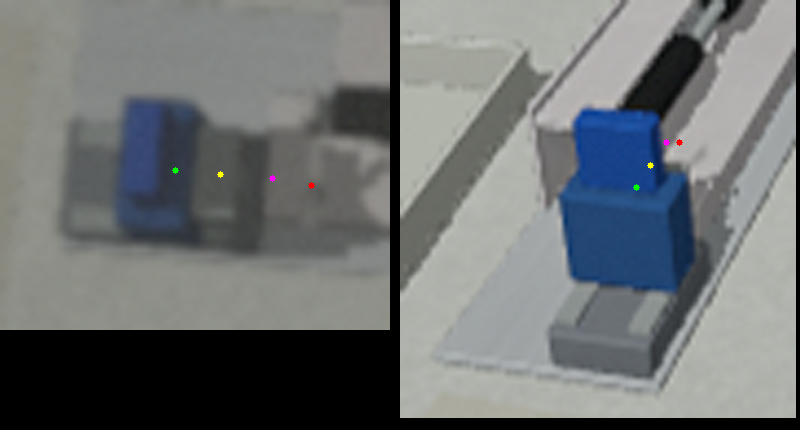

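```bash
cat > pitch.py <<'E'
from h import *
def pitch(c,P,tcp,thr=62,rows=range(5,205,15),lo=270,hi=380,verbose=True):
    g=c["color"].max(2).astype(float);o=P[:3,3]
    u=np.array([0.064,0.998,0]);u/=np.linalg.norm(u);e1=np.cross(u,[0,0,1.]);A=[]
    for r in rows:
        row=g[r]; d=np.where(row[lo:hi]<thr)[0]+lo
        runs=[q for q in np.split(d,np.where(np.diff(d)>3)[0]+1) if len(q)>20]
        if not runs: continue
        a,b=runs[0][0],runs[0][-1]; V=[]
        for uu in(a-.5,b+.5):
            _,v=ray(c,P,[uu,r]);v=v[0];V.append(v)
        D=[np.array([v@e1,v[2]])/np.hypot(v@e1,v[2]) for v in V]
        th=np.arccos(D[0]@D[1])/2;m=(D[0]+D[1]);m/=np.linalg.norm(m);L=12.5/np.sin(th)
        p=np.array([o@e1,o[2]])+m*L; vm=(V[0]+V[1])/2; k=(p[1]-o[2])/vm[2]
        A.append([(o+k*vm)@u-tcp@u,p[0]-tcp@e1,p[1]-tcp[2]])
    A=np.array(A)
    if verbose: print(A.round(1))
    print("slope z",np.polyfit(A[:,0],A[:,2],1),"slope x",np.polyfit(A[:,0],A[:,1],1))
E
python3 - <<'E'
from pitch import *
c=dict(np.load("w2.npz"));pitch(c,c["P"],np.array([523.65,-190.8,259.66]),lo=275,hi=360)
c=dict(np.load("w3.npz"));pitch(c,c["P"],np.array([617.75,-.8,194.1]),hi=353)
c=dict(np.load("w4.npz"));pitch(c,c["P"],np.array([617.63,-3.06,55.8]),hi=362)
E
```

```text
[[107.5  -0.4   5.8]
 [101.7  -0.3   7.2]
 [ 96.4  -0.1   6.2]
 [ 90.9  -0.2   5.2]
 [ 84.9  -0.2   6.7]
 [ 79.1   0.1   5.6]
 [ 73.2  -0.1   4.5]
 [ 67.   -0.1   6. ]
 [ 60.8  -0.    7.6]
 [ 54.2   0.    3.8]
 [ 47.8   0.1   5.4]
 [ 41.    0.3   4.2]
 [ 33.9   0.2   3. ]
 [ 27.3   0.2   4.7]]
slope z [0.0306 3.3127] slope x [-0.007   0.4507]
[[106.8   0.5   8.2]
 [101.7   0.8   7.2]
 [ 95.9   0.8   8.7]
 [ 90.1   0.8  10.1]
 [ 84.3   0.8  11.5]
 [ 78.7   1.   10.6]
 [ 72.8   1.   12. ]
 [ 66.9   1.   13.5]
 [ 60.9   1.2  12.6]
 [ 54.9   1.2  14. ]
 [ 49.    1.2  15.5]
 [ 41.8   0.6   9.6]
 [ 34.5   0.6   5.8]
 [ 27.3   0.4   4.7]]
slope z [ 0.0036 10.0378] slope x [-0.0001  0.8506]
[[103.9   0.6  19. ]
 [ 99.    0.8  18.2]
 [ 94.5   0.8  15.3]
 [ 89.3   0.7  14.5]
 [ 83.7   0.7  15.9]
 [ 78.5   0.7  12.8]
 [ 72.7   0.7  14.2]
 [ 66.9   0.5  13.3]
 [ 61.    0.7  12.4]
 [ 54.8   0.5  11.5]
 [ 48.7   0.5  13. ]
 [ 41.8   0.5   9.5]
 [ 35.    0.3   8.4]
 [ 28.6   0.3  10. ]]
slope z [0.1169 5.4193] slope x [0.005  0.2561]
```

The overlay shows why. A grey cup housing sticks out ahead of the blue block, so its mouth is at about y=188 rather than 218, and the tailstock isn't fully back. The roller's tail end is riding on that housing, which explains the tilt I measured. I'll raise the roller and use its end to push the fin back.

Call:
drive_tool([
  [[0,0,-0.7],[0,0,0]],
  [[0,0,-0.5],[0,0,0]],
  [[0,0,0],[0,0,0]],
])

```text
time: 14.88
ee_pos: [617.7, -2.7, 99.0]
tool_rot: [0.729, 0.684, 0.001, 0.001]
contact_force: [-1.1, -0.2, -2.4]
grip_width: 23.5
finger_force: 45.0
```

```bash
python3 - <<'E'
from cell import *
from pitch import *
s=state();print(s["ee_pos"],s["tool_rot"])
c=capture("wrist");pitch(c,campose(c,s),s["ee_pos"],hi=356,verbose=False)
d=capture("side");t=dict(np.load("top0.npz"))
np.savez("s5.npz",**d)
# blue fin in top0 : mask extents
m=masks(t["color"])["blue"]
h=cv2.cvtColor(t["color"],cv2.COLOR_RGB2HSV).astype(int)
for r in range(140,166,3): print(r,[tuple(int(v) for v in h[r,x]) for x in range(243,264,2)])
im=cv2.resize(d["color"][140:280,200:340],None,fx=4,fy=4,interpolation=cv2.INTER_CUBIC);cv2.imwrite("pics/s5.png",im[:,:,::-1])
E
```

```text
[617.7212  -2.7372  99.043 ] [0.7294 0.6841 0.001  0.0013]
slope z [0.096 6.01 ] slope x [0.0053 0.4523]
140 [(70, 6, 134), (75, 4, 130), (100, 6, 128), (90, 8, 128), (80, 6, 128), (90, 6, 129), (83, 8, 132), (80, 6, 134), (60, 4, 135), (70, 6, 136), (80, 6, 136)]
143 [(75, 4, 134), (108, 36, 119), (113, 125, 116), (112, 132, 118), (112, 129, 107), (110, 91, 81), (108, 101, 96), (108, 53, 87), (80, 6, 126), (90, 4, 137), (70, 6, 139)]
146 [(60, 9, 118), (108, 64, 108), (111, 134, 118), (112, 136, 116), (112, 117, 98), (113, 64, 64), (109, 74, 72), (108, 46, 67), (70, 9, 86), (60, 5, 102), (70, 7, 105)]
149 [(60, 7, 107), (109, 71, 100), (112, 132, 116), (112, 131, 115), (111, 111, 85), (110, 59, 65), (108, 74, 69), (109, 30, 69), (70, 9, 84), (70, 9, 84), (54, 15, 86)]
152 [(90, 11, 91), (110, 103, 99), (111, 136, 116), (112, 133, 115), (111, 96, 82), (105, 72, 64), (111, 66, 73), (103, 24, 73), (50, 9, 83), (75, 6, 84), (60, 9, 85)]
155 [(99, 19, 92), (112, 111, 108), (112, 135, 115), (112, 137, 112), (112, 84, 79), (111, 65, 67), (107, 70, 69), (95, 20, 75), (60, 9, 87), (60, 6, 83), (60, 6, 82)]
158 [(105, 21, 95), (109, 96, 98), (110, 88, 78), (113, 76, 70), (110, 70, 66), (111, 69, 70), (107, 70, 69), (75, 13, 80), (60, 9, 85), (60, 9, 84), (60, 9, 82)]
161 [(90, 14, 112), (110, 98, 96), (108, 106, 94), (109, 109, 94), (109, 104, 96), (109, 101, 98), (109, 90, 82), (110, 11, 68), (45, 12, 83), (68, 12, 86), (60, 9, 86)]
164 [(70, 9, 88), (102, 16, 79), (110, 47, 65), (108, 47, 65), (105, 49, 63), (104, 53, 62), (108, 50, 61), (108, 42, 61), (83, 13, 77), (60, 12, 82), (90, 4, 72)]
```

View pics/s5.png

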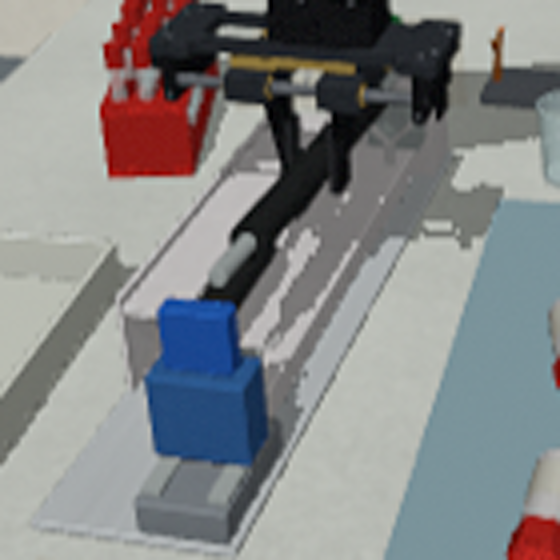

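Call:
drive_tool([
  [[0,0,0.35],[0,0,0]],
  [[0,0,0.33],[0,0,0]],
  [[0.3,0,0],[0,0,0]],
  [[0.3,0,0],[0,0,0]],
  [[0.2,0,0],[0,0,0]],
  [[0.2,0,0],[0,0,0]],
  [[0,0,0],[0,0,0]],
])

```text
time: 15.85
ee_pos: [618.2, 22.8, 80.8]
tool_rot: [0.729, 0.684, 0.0, 0.0]
contact_force: [0.3, -0.0, -2.9]
grip_width: 24.0
finger_force: 45.0
```

Call:
drive_tool([
  [[0.2,0,0],[0,0,0]],
  [[0.2,0,0],[0,0,0]],
  [[0.2,0,0],[0,0,0]],
  [[0.2,0,0],[0,0,0]],
])

```text
time: 16.35
ee_pos: [619.5, 42.4, 80.6]
tool_rot: [0.729, 0.684, -0.0, 0.0]
contact_force: [-0.2, -3.8, -2.9]
grip_width: 24.1
finger_force: 45.0
```

Call:
drive_tool([
  [[0.15,0,0],[0,0,0]],
  [[0.15,0,0],[0,0,0]],
  [[0.15,0,0],[0,0,0]],
])

```text
time: 16.73
ee_pos: [620.1, 51.9, 80.5]
tool_rot: [0.729, 0.685, -0.001, 0.001]
contact_force: [-1.2, -15.8, -2.8]
grip_width: 24.0
finger_force: 45.0
```

```bash
python3 - <<'E'
from cell import *
from h import *
d=capture("side");a=dict(np.load("side0.npz"))
O=np.array([615,-19.5,0]);ux=np.array([.998,-.0635,0]);uy=np.array([.0635,.998,0])
for c in(a,d):
    h=cv2.cvtColor(c["color"],cv2.COLOR_RGB2HSV).astype(int)
    m=(h[...,0]>100)&(h[...,0]<125)&(h[...,1]>150)&(h[...,2]>50); m[:200]=0;m[290:]=0;m[:,300:]=0
    b=max(blobs(m,50),key=lambda q:q[0]); print(b[0],b[1],b[2])
    x0,y0,w,hh=b[2]
    # bottom edge of block front face (z~?) and top edge of fin z=130 back
    X=onplane(c,c["pose"],[x0+w/2-3,y0+1],130)[0]; print("fin top ref mixer y",(X-O)@uy)
E
```

```text
971 [250.8373 236.172 ] [237 215  30  41]
fin top ref mixer y 227.20525197009752
1020 [245.9147 243.5392] [231 221  31  43]
fin top ref mixer y 252.8484083201304
```

Call:
drive_tool([
  [[-0.55,0,0],[0,0,0]],
  [[-0.55,0,0],[0,0,0]],
  [[-0.55,0,0],[0,0,0]],
  [[-0.55,0,0],[0,0,0]],
  [[0,0,0],[0,0,0]],
  [[0,0,0.4],[0,0,0]],
  [[0,0,0],[0,0,0]],
])

```text
time: 17.65
ee_pos: [615.5, -0.6, 69.3]
tool_rot: [0.729, 0.684, -0.001, -0.001]
contact_force: [0.1, 0.3, -3.1]
grip_width: 24.2
finger_force: 45.0
```

Call:
drive_tool([
  [[-0.05,0.03,0.3],[0,0,0]],
  [[0,0,0.2],[0,0,0]],
  [[0,0,0.2],[0,0,0]],
  [[0,0,0],[0,0,0]],
])

```text
time: 18.15
ee_pos: [617.4, -2.6, 52.8]
tool_rot: [0.729, 0.684, -0.0, 0.0]
contact_force: [-0.7, 0.2, -1.3]
grip_width: 24.0
finger_force: 45.0
```

Call:
drive_tool([
  [[0,0,0.12],[0,0,0]],
  [[0,0,0.12],[0,0,0]],
  [[0,0,0],[0,0,0]],
])

```text
time: 18.52
ee_pos: [617.1, -2.4, 46.9]
tool_rot: [0.729, 0.684, -0.0, -0.0]
contact_force: [-0.5, 1.0, -1.5]
grip_width: 24.2
finger_force: 45.0
```

Call:
drive_tool([
  [[0,0,0.06],[0,0,0]],
  [[0,0,0.06],[0,0,0]],
  [[0,0,0.06],[0,0,0]],
  [[0,0,0],[0,0,0]],
])

```text
time: 19.02
ee_pos: [617.0, -2.5, 43.4]
tool_rot: [0.729, 0.684, -0.0, -0.0]
contact_force: [-1.9, 0.6, 4.5]
grip_width: 24.1
finger_force: 45.0
```

```bash
python3 - <<'E'
from cell import *
from pitch import *
s=state();print(s["ee_pos"],s["contact_force"])
c=capture("wrist");P=campose(c,s);pitch(c,P,s["ee_pos"],hi=362,verbose=False);np.savez("w6.npz",**c,P=P)
g=c["color"].max(2).astype(int)
for r in(20,100,180):
    d=np.where(g[r,270:460]<62)[0]+270;print([(int(q[0]),int(q[-1])) for q in np.split(d,np.where(np.diff(d)>2)[0]+1)])
E
```

```text
[616.9586  -2.5072  43.4009] [-1.9285  0.6339  4.5272]
slope z [0.0271 4.8492] slope x [0.0014 0.291 ]
[(289, 351), (383, 448)]
[(291, 349), (380, 442)]
[(292, 347), (377, 436)]
```

Call:
drive_tool([
  [[0,0,0],[0,0,0]],
  [[0,0,0],[0,0,0]],
  [[0,0,0],[0,0,0]],
  [[0,0,-0.1],[0,0,0]],
  [[0,0,-0.2],[0,0,0]],
], grip=0.335)

```text
time: 19.7
ee_pos: [617.1, -2.6, 50.0]
tool_rot: [0.729, 0.684, -0.0, -0.0]
contact_force: [-0.3, 0.1, -0.4]
grip_width: 29.2
finger_force: 0.0
```

Released cleanly. Next I go up and look for the roller seat and the tailstock before pushing.

Call:
drive_tool([
  [[0,0,-0.8],[0,0,0]],
  [[0,0,-1],[0,0,0]],
  [[0,0,-1],[0,0,0]],
  [[0,0,-1],[0,0,0]],
  [[0,0,-1],[0,0,0]],
  [[1,0,-1],[0,0,0]],
  [[1,0,0],[0,0,0]],
  [[1,0,0],[0,0,0]],
  [[1,0,0],[0,0,0]],
  [[0,0,0],[0,0,0]],
])

```text
time: 20.95
ee_pos: [623.4, 98.7, 195.4]
tool_rot: [0.729, 0.685, 0.0, 0.0]
contact_force: [0.2, 0.5, -0.4]
grip_width: 29.2
finger_force: 0.0
```

```bash
python3 - <<'E'
from cell import *
from h import *
s=state();print(s["ee_pos"],s["tool_rot"])
c=capture("wrist");P=campose(c,s);np.savez("w7.npz",**c,P=P);cv2.imwrite("pics/w7.png",c["color"][:,:,::-1])
E
```

```text
[623.4345  98.6729 195.3737] [0.7285 0.685  0.0001 0.0001]
```

View pics/w7.png

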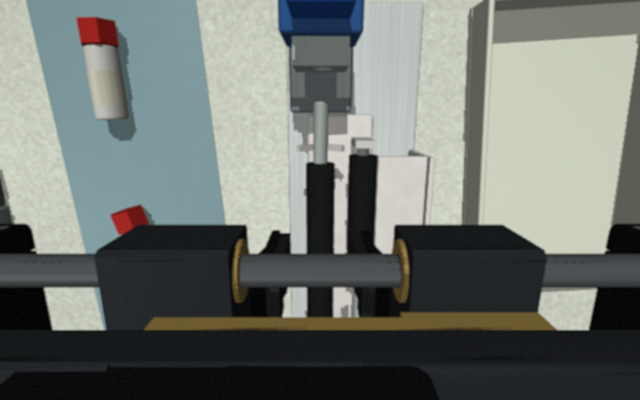

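The roller lies in the rests: its rubber end is at (320,165) and its journal end at (320,103), just in front of the tail cup housing. The fixed roller's end is at row ~155, and two bottles are on the mat at left.

```bash
python3 - <<'E'
from h import *
c=dict(np.load("w7.npz"));P=c["P"];g=c["color"].max(2).astype(int)
print("loose col320",[(r,int(g[r,320])) for r in range(158,172)])
print("jend col320",[(r,int(g[r,320])) for r in range(94,112)])
print("fixed col364",[(r,int(g[r,364])) for r in range(148,162)])
for n,uv,z in(("loose rub end",(320,164),72.5),("fixed end",(364,154.5),72.5),("jend",(320,102),66)):print(n,onplane(c,P,uv,z))
E
```

```text
loose col320 [(158, 156), (159, 156), (160, 155), (161, 156), (162, 148), (163, 124), (164, 77), (165, 35), (166, 22), (167, 24), (168, 26), (169, 27), (170, 25), (171, 26)]
jend col320 [(94, 77), (95, 74), (96, 76), (97, 74), (98, 75), (99, 75), (100, 87), (101, 126), (102, 161), (103, 167), (104, 162), (105, 158), (106, 160), (107, 158), (108, 160), (109, 160), (110, 160), (111, 161)]
fixed col364 [(148, 146), (149, 109), (150, 96), (151, 98), (152, 99), (153, 99), (154, 94), (155, 78), (156, 45), (157, 28), (158, 25), (159, 26), (160, 22), (161, 25)]
loose rub end [[625.4578 124.7086  72.5   ]]
fixed end [[661.1813 130.1534  72.5   ]]
jend [[628.4704 173.0507  66.    ]]
```

Call:
drive_tool([
  [[1,0,0],[0,0,0]],
  [[1,0,0],[0,0,0]],
  [[1,0,0],[0,0,0]],
  [[1,0,0],[0,0,0]],
  [[1,0,0],[0,0,0]],
  [[1,0,0],[0,0,0]],
  [[0.95,0,0],[0,0,0]],
  [[0,0,0.5],[0,0,0]],
  [[0,0,0.5],[0,0,0]],
  [[0,0,0],[0,0,0]],
], grip=0)

```text
time: 22.25
ee_pos: [633.4, 269.3, 167.7]
tool_rot: [0.73, 0.684, -0.002, -0.001]
contact_force: [-0.1, 0.4, -0.2]
grip_width: 0.4
finger_force: 0.0
```

```bash
python3 - <<'E'
from cell import *
from h import *
s=state();print(s["ee_pos"],s["grip_width"])
d=capture("side");b=cv2.resize(d["color"][100:300,160:340],None,fx=3,fy=3,interpolation=cv2.INTER_CUBIC)
cv2.imwrite("pics/s8.png",b[:,:,::-1])
E
```

```text
[633.404  269.2901 167.6561] 0.4191580517992738
```

View pics/s8.png

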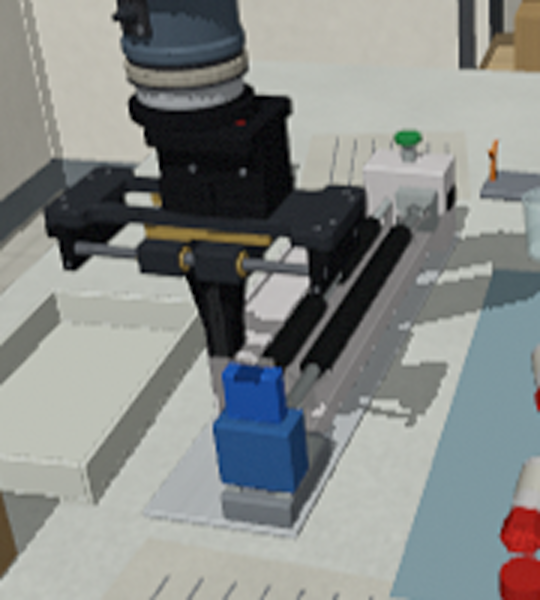

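```bash
python3 - <<'E'
from cell import *
from h import *
s=state();d=dict(np.load("side0.npz"))
def q(p): return ((proj(d,d["pose"],p)-[160,100])*3).round()
O=np.array([615,-19.5,0]);ux=np.array([.998,-.0635,0]);uy=np.array([.0635,.998,0])
M=lambda x,y,z:O+x*ux+y*uy+np.array([0,0,z])
print("tcp",q(s["ee_pos"]),"fin corners",[q(M(x,y,130))[0] for x in(-21,21) for y in(252,268)],"block bottom?",q(M(-21,268,90)),q(M(21,268,90)))
print("plunger",q(M(0,-215,130)))
E
```

```text
tcp [[227. 347.]] fin corners [array([283., 369.]), array([275., 381.]), array([229., 363.]), array([220., 375.])] block bottom? [[281. 428.]] [[226. 421.]]
plunger [[425. 133.]]
```

Call:
drive_tool([
  [[0,0,0.6],[0,0,0]],
  [[0,0,0.6],[0,0,0]],
  [[0,0,0.6],[0,0,0]],
  [[0,0,0.6],[0,0,0]],
  [[0,0,0],[0,0,0]],
])

```text
time: 22.92
ee_pos: [633.5, 270.3, 107.9]
tool_rot: [0.729, 0.684, -0.002, -0.001]
contact_force: [-0.7, -0.0, -0.2]
grip_width: 0.1
finger_force: 0.0
```

Call:
drive_tool([
  [[-0.3,0,0],[0,0,0]],
  [[-0.3,0,0],[0,0,0]],
  [[-0.3,0,0],[0,0,0]],
  [[-0.3,0,0],[0,0,0]],
  [[-0.3,0,0],[0,0,0]],
  [[-0.3,0,0],[0,0,0]],
])

```text
time: 23.68
ee_pos: [632.4, 225.5, 110.8]
tool_rot: [0.729, 0.684, 0.001, 0.0]
contact_force: [0.8, 4.6, 3.4]
grip_width: 0.7
finger_force: 2.2
```

Call:
drive_tool([
  [[-0.2,0,0],[0,0,0]],
  [[-0.2,0,0],[0,0,0]],
  [[-0.2,0,0],[0,0,0]],
  [[0,0,0],[0,0,0]],
])

```text
time: 24.18
ee_pos: [631.4, 210.6, 110.4]
tool_rot: [0.73, 0.684, 0.001, 0.0]
contact_force: [1.9, 4.6, 3.3]
grip_width: 0.5
finger_force: 2.2
```

Call:
drive_tool([
  [[-0.1,0,0],[0,0,0]],
  [[-0.1,0,0],[0,0,0]],
  [[0,0,0],[0,0,0]],
])

```text
time: 24.55
ee_pos: [631.1, 206.2, 110.4]
tool_rot: [0.729, 0.684, 0.001, 0.0]
contact_force: [1.3, 4.9, 3.9]
grip_width: 0.9
finger_force: 2.7
```

Call:
drive_tool([
  [[-0.1,0,0],[0,0,0]],
  [[-0.1,0,0],[0,0,0]],
  [[0,0,0],[0,0,0]],
])

```text
time: 24.92
ee_pos: [631.1, 204.9, 110.5]
tool_rot: [0.73, 0.684, 0.004, -0.002]
contact_force: [1.7, 13.7, 2.7]
grip_width: 0.6
finger_force: 7.1
```

Call:
drive_tool([
  [[-0.1,0,0],[0,0,0]],
  [[-0.1,0,0],[0,0,0]],
  [[0,0,0],[0,0,0]],
])

```text
time: 25.3
ee_pos: [631.1, 204.6, 110.7]
tool_rot: [0.73, 0.683, 0.007, -0.004]
contact_force: [2.3, 25.9, -0.1]
grip_width: 0.7
finger_force: 13.1
```

Call:
drive_tool([
  [[0.5,0,0],[0,0,0]],
  [[0.3,0,0],[0,0,0]],
  [[0,0,-1],[0,0,0]],
  [[0,0,-1],[0,0,0]],
  [[0,0,-1],[0,0,0]],
  [[0,0,-1],[0,0,0]],
  [[-1,-1,-1],[0,0,0]],
  [[-1,-1,0],[0,0,0]],
  [[-1,-1,0],[0,0,0]],
  [[-1,-1,0],[0,0,0]],
])

```text
time: 26.55
ee_pos: [523.4, 120.1, 234.6]
tool_rot: [0.73, 0.684, -0.001, 0.0]
contact_force: [0.1, -0.1, 0.2]
grip_width: 0.4
finger_force: 0.0
```

Call:
drive_tool([
  [[-1,-1,0],[0,0,0]],
  [[-1,-1,0],[0,0,0]],
  [[-1,0,0],[0,0,0]],
  [[0,0,0],[0,0,0]],
], grip=1)

```text
time: 27.05
ee_pos: [469.5, 48.6, 234.8]
tool_rot: [0.731, 0.683, -0.001, -0.0]
contact_force: [0.4, 0.0, -0.6]
grip_width: 32.8
finger_force: 0.0
```

```bash
python3 - <<'E'
from cell import *
from h import *
s=state();print(s["ee_pos"],s["tool_rot"])
c=capture("wrist");P=campose(c,s);np.savez("w9.npz",**c,P=P);cv2.imwrite("pics/w9.png",c["color"][:,:,::-1])
t=capture("top");np.savez("top9.npz",**t)
E
```

```text
[469.5321  48.6243 234.8391] [ 0.7306  0.6828 -0.001  -0.0001]
```

View pics/w9.png

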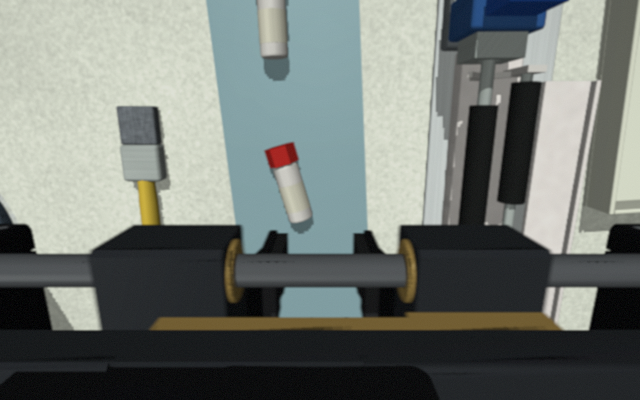

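The tailstock is now forward and the roller's tail journal is inside its cup, with its rubber end at row ~107 against row ~83 for the fixed roller. One bottle has its cap at (282,154) and its body end at (300,220). The other is at the top, (272,30). I'll use numbers from here on.

```bash
cat > bot.py <<'E'
from h import *
def bottles(c,P,rows=(0,228),zs=15,verbose=False):
    img=c["color"];h=cv2.cvtColor(img,cv2.COLOR_RGB2HSV).astype(int);H,S,V=h[...,0],h[...,1],h[...,2]
    red=((H<6)|(H>174))&(S>150)&(V>70); red[rows[1]:]=0
    white=(H<40)&(S<60)&(V>110)
    out=[]
    for a,ce,b,px in blobs(red,60):
        X=onplane(c,P,ce,zs)[0]
        # largest 'white' region touching cap, restricted to 95 mm
        roi=np.zeros(red.shape,np.uint8); cv2.circle(roi,tuple(int(v) for v in ce),int(85*352/(P[2,3]-15)),1,-1)
        m=(white&(roi>0)).astype(np.uint8); m[rows[1]:]=0
        m=cv2.morphologyEx(m,cv2.MORPH_OPEN,np.ones((3,3)))
        cap=np.zeros_like(m);cap[px[:,1],px[:,0]]=1;near=cv2.dilate(cap,np.ones((9,9)))
        bb=[q for q in blobs(m,80) if near[q[3][:,1],q[3][:,0]].any()]
        if not bb: out.append((a,X,None)); continue
        q=max(bb,key=lambda q:q[0])[3]
        allp=np.r_[q,px].astype(np.float32); r=cv2.minAreaRect(allp); box=cv2.boxPoints(r)
        B=onplane(c,P,box,zs); ctr=onplane(c,P,r[0],zs)[0]
        e=np.linalg.norm(B-np.roll(B,-1,0),axis=1)
        qw=onplane(c,P,q.mean(0),zs)[0]; d=X-qw; ang=np.arctan2(d[1],d[0])
        i=int(np.argmax(e[:2])); ax=(B[i]-B[(i+1)%4]); ax=ax*np.sign(ax@d); 
        out.append((a,ctr,np.arctan2(ax[1],ax[0]),ang,e[:2],X))
    return out
E
python3 - <<'E'
from bot import *
c=dict(np.load("w9.npz"));P=c["P"]
for b in bottles(c,P): print(b)
g=c["color"].max(2).astype(int)
print([(r,int(g[r,481])) for r in range(100,114)],[(r,int(g[r,523])) for r in range(76,90)])
uy=np.array([.0635,.998,0])
print(onplane(c,P,[(483,106),(525,82)],72.5)@uy)
t=dict(np.load("top9.npz"))
m=masks(t["color"])["red"]
for a,ce,b,_ in blobs(m,6):
    if ce[0]>130 and not(ce[1]<110): print(a,ce,onplane(t,t["pose"],ce,15)[0])
E
```

```text
(np.int32(524), array([435.1925,  42.0521,  15.    ]), np.float64(1.7660042478521147), np.float64(1.779210949187256), array([30.2169, 85.6772]), array([429.3895,  73.3279,  15.    ]))
[(100, 143), (101, 146), (102, 148), (103, 146), (104, 127), (105, 81), (106, 37), (107, 24), (108, 24), (109, 25), (110, 28), (111, 26), (112, 25), (113, 26)] [(76, 93), (77, 95), (78, 95), (79, 96), (80, 88), (81, 66), (82, 37), (83, 23), (84, 20), (85, 23), (86, 25), (87, 25), (88, 24), (89, 26)]
[149.6298 169.6348]
```

Call:
drive_tool([
  [[0,0,0.5],[0,0,-0.83]],
  [[0,0,0.5],[0,0,-0.83]],
  [[0,0,0.5],[0,0,-0.83]],
  [[0,0,0.5],[0,0,-0.83]],
  [[0,-0.7,1],[0,0,0]],
  [[0,-0.7,1],[0,0,0]],
  [[0,0,1],[0,0,0]],
  [[0,0,1],[0,0,0]],
  [[0,0,0.8],[0,0,0]],
  [[0,0,0],[0,0,0]],
], grip=1)

```text
time: 28.4
ee_pos: [435.3, 44.3, 63.8]
tool_rot: [0.632, 0.775, -0.001, -0.002]
contact_force: [-0.2, -0.0, 1.0]
grip_width: 87.5
finger_force: 0.0
```

```bash
python3 - <<'E'
from cell import *
from h import *
s=state();print(s["ee_pos"],s["tool_rot"],s["grip_width"])
for n in("top0","top9"):
    t=dict(np.load(n+".npz"));h=cv2.cvtColor(t["color"],cv2.COLOR_RGB2HSV).astype(int)
    m=((h[...,0]<8)|(h[...,0]>172))&(h[...,1]>100)&(h[...,2]>50)
    for a,ce,b,_ in blobs(m,12):
        X=onplane(t,t["pose"],ce,15)[0]
        if a<150 and X[1]<550 and X[0]<800: print(n,a,ce,X[:2],t["color"][int(ce[1]),int(ce[0])])
d=dict(np.load("s5.npz"));h=cv2.cvtColor(d["color"],cv2.COLOR_RGB2HSV).astype(int)
m=((h[...,0]<8)|(h[...,0]>172))&(h[...,1]>120)&(h[...,2]>60)
for a,ce,b,_ in blobs(m,12): print("side",a,ce,onplane(d,d["pose"],ce,15)[0,:2])
E
```

```text
[435.2602  44.3093  63.7967] [ 0.632   0.7749 -0.001  -0.0016] 87.46258331479793
top0 50 [237.98 224.24] [433.0229 246.799 ] [118  57  53]
top0 50 [298.94 227.  ] [428.6856  71.6689] [118  58  56]
top0 75 [162.6533 229.9467] [412.2189 463.0309] [118  55  51]
top9 55 [238.1818 224.1636] [433.2537 246.2254] [123  56  53]
top9 75 [162.6533 229.9467] [412.2189 463.0309] [127  59  55]
side 261 [235.7356 144.5019] [ 926.2238 -488.4614]
side 494 [237.7611 172.7692] [ 827.9285 -235.6134]
side 130 [344.3308 232.8769] [430.1483  74.6708]
side 433 [334.2494 286.2702] [430.4703 278.5526]
side 1782 [189.8833 385.7144] [631.3295 544.7611]
```

Call:
drive_tool([
  [[-0.1,0,0.7],[0,0,0]],
  [[0,0,0.7],[0,0,0]],
  [[0,0,0.5],[0,0,0]],
  [[0,0,0.2],[0,0,0]],
  [[0,0,0],[0,0,0]],
])

```text
time: 29.02
ee_pos: [436.6, 41.3, 12.6]
tool_rot: [0.632, 0.775, -0.0, -0.0]
contact_force: [0.1, -0.4, -0.4]
grip_width: 86.8
finger_force: 0.0
```

Call:
drive_tool([
  [[0,0,0],[0,0,0]],
  [[0,0,0],[0,0,0]],
  [[0,0,0],[0,0,0]],
  [[0,0,0],[0,0,0]],
  [[0,0,0],[0,0,0]],
  [[0,0,0],[0,0,0]],
  [[0,0,0],[0,0,0]],
], grip=0.1, newtons=12)

```text
time: 29.9
ee_pos: [436.5, 41.2, 12.5]
tool_rot: [0.632, 0.775, -0.0, -0.0]
contact_force: [0.1, -0.3, 1.5]
grip_width: 27.8
finger_force: 12.0
```

Call:
drive_tool([
  [[0,0,0],[0,0,0]],
  [[0,0,0.11],[0,0,0]],
  [[0,0,0],[0,0,0]],
], grip=0.42)

```text
time: 30.28
ee_pos: [436.4, 41.2, 9.6]
tool_rot: [0.632, 0.775, -0.0, -0.0]
contact_force: [-0.1, 0.4, 0.1]
grip_width: 36.2
finger_force: 0.0
```

Call:
drive_tool([
  [[0,0,0],[0,0,0]],
  [[0,0,0],[0,0,0]],
  [[0,0,0],[0,0,0]],
  [[0,0,0],[0,0,0]],
], grip=0.1)

```text
time: 30.78
ee_pos: [436.6, 41.2, 9.8]
tool_rot: [0.632, 0.775, 0.0, -0.0]
contact_force: [-0.2, -0.4, -0.7]
grip_width: 27.9
finger_force: 12.0
```

Call:
drive_tool([
  [[0,0,-0.4],[0,0,0]],
  [[0,0,-0.8],[0,0,0]],
  [[0,0,-1],[0,0,0.66]],
  [[0,0,-1],[0,0,0.66]],
  [[0,0,-1],[0,0,0.66]],
  [[0,0,-1],[0,0,0.66]],
  [[0,0,-0.8],[0,0,0.66]],
  [[0,0,0],[0,0,0]],
])

```text
time: 31.78
ee_pos: [437.4, 41.2, 161.4]
tool_rot: [0.729, 0.685, 0.001, 0.002]
contact_force: [-0.8, -0.3, -1.0]
grip_width: 27.7
finger_force: 12.0
```

Call:
drive_tool([
  [[-0.2,1,0],[0,0,0]],
  [[-0.2,1,0],[0,0,0]],
  [[-0.2,1,0],[0,0,0]],
  [[-0.2,1,0],[0,0,0]],
  [[-0.2,1,0],[0,0,0]],
  [[-0.2,1,0],[0,0,0]],
  [[-0.2,1,0],[0,0,0]],
  [[-0.2,1,0],[0,0,0]],
  [[0,0,0],[0,0,0]],
  [[0,0,0.6],[0,0,0]],
])

```text
time: 33.02
ee_pos: [632.9, -10.9, 144.3]
tool_rot: [0.729, 0.685, -0.0, -0.0]
contact_force: [-0.6, -0.4, -1.0]
grip_width: 27.5
finger_force: 12.0
```

Call:
drive_tool([
  [[0,0,0.8],[0,0,0]],
  [[0,0,0.8],[0,0,0]],
  [[0,0,0.5],[0,0,0]],
  [[0,0,0.3],[0,0,0]],
  [[0,0,0],[0,0,0]],
])

```text
time: 33.65
ee_pos: [633.1, -11.1, 84.3]
tool_rot: [0.729, 0.685, -0.0, -0.001]
contact_force: [0.4, -0.4, 0.2]
grip_width: 27.4
finger_force: 12.0
```

Call:
drive_tool([
  [[0,0.05,0.14],[0,0,0]],
  [[0,0,0.1],[0,0,0]],
  [[0,0,0.05],[0,0,0]],
  [[0,0,0],[0,0,0]],
])

```text
time: 34.15
ee_pos: [634.8, -11.3, 77.6]
tool_rot: [0.729, 0.685, -0.0, -0.0]
contact_force: [-0.6, -0.0, 0.4]
grip_width: 27.2
finger_force: 12.0
```

Call:
drive_tool([
  [[0,0,0.06],[0,0,0]],
  [[0,0,0],[0,0,0]],
  [[0,0,0],[0,0,0]],
])

```text
time: 34.52
ee_pos: [634.7, -11.4, 76.6]
tool_rot: [0.729, 0.685, -0.0, -0.0]
contact_force: [-2.2, -1.1, 4.5]
grip_width: 27.6
finger_force: 12.0
```

Call:
drive_tool([
  [[0,0,0],[0,0,0]],
  [[0,0,0],[0,0,0]],
  [[0,0,0],[0,0,0]],
  [[0,0,-0.2],[0,0,0]],
  [[0,0,-0.6],[0,0,0]],
  [[0,0,-1],[0,0,0]],
  [[0,0,-1],[0,0,0]],
  [[0,0,-1],[0,0,0]],
], grip=0.42)

```text
time: 35.52
ee_pos: [635.2, -11.3, 173.1]
tool_rot: [0.729, 0.685, 0.0, 0.001]
contact_force: [0.1, 0.1, -0.1]
grip_width: 36.6
finger_force: 0.0
```

Call:
drive_tool([
  [[0.75,-0.9,-0.3],[0,0,0]],
  [[0.75,-0.9,-0.3],[0,0,0]],
  [[0.75,-0.9,-0.3],[0,0,0]],
  [[0.75,-0.9,-0.3],[0,0,0]],
  [[0.75,-0.9,-0.3],[0,0,0]],
  [[0.75,-0.9,-0.3],[0,0,0]],
  [[0.75,-0.9,-0.3],[0,0,0]],
  [[0.75,-0.9,-0.3],[0,0,0]],
  [[0,0,0],[0,0,0]],
  [[0,0,0],[0,0,0]],
], grip=1)

```text
time: 36.78
ee_pos: [465.3, 149.6, 231.6]
tool_rot: [0.729, 0.685, 0.001, 0.001]
contact_force: [-0.4, -0.1, 0.4]
grip_width: 86.9
finger_force: 0.0
```

```bash
python3 - <<'E'
from cell import *
from bot import *
s=state();print(s["ee_pos"],s["tool_rot"],2*np.arctan2(s["tool_rot"][1],s["tool_rot"][0]))
c=capture("wrist");P=campose(c,s);np.savez("w10.npz",**c,P=P)
for b in bottles(c,P): print(b)
t=capture("top");np.savez("top10.npz",**t)
h=cv2.cvtColor(t["color"],cv2.COLOR_RGB2HSV).astype(int)
m=((h[...,0]<8)|(h[...,0]>172))&(h[...,1]>100)&(h[...,2]>50)
for a,ce,b,_ in blobs(m,12):
    X=onplane(t,t["pose"],ce,15)[0]
    if a<150 and X[1]<550 and X[0]<800: print(a,ce,X[:2],onplane(t,t["pose"],ce,80)[0,:2])
E
```

```text
[465.3241 149.639  231.5905] [0.7287 0.6848 0.0006 0.0007] 1.5086239416845046
(np.int32(615), array([433.3752, 215.3975,  15.    ]), np.float64(1.562632708072818), np.float64(1.5071036355298837), array([30.5836, 85.5267]), array([433.8427, 246.813 ,  15.    ]))
71 [318.2254 151.3521] [648.1578  20.8396] [636.6519  20.5123]
15 [237.1333 227.2   ] [424.4858 248.9839] [423.345  238.0843]
75 [162.6533 229.9467] [412.2189 463.0309] [411.6466 442.2123]
```

Call:
drive_tool([
  [[0.85,-0.45,0.5],[0,0,-0.45]],
  [[0.85,-0.45,0.5],[0,0,0]],
  [[0.85,-0.45,0.5],[0,0,0]],
  [[0,0,1],[0,0,0]],
  [[0,0,1],[0,0,0]],
  [[0,0,1],[0,0,0]],
  [[0,0,1],[0,0,0]],
  [[0,0,1],[0,0,0]],
  [[0,0,0.6],[0,0,0]],
  [[0,0,0],[0,0,0]],
])

```text
time: 38.12
ee_pos: [433.2, 214.2, 52.5]
tool_rot: [0.717, 0.697, -0.001, -0.001]
contact_force: [0.2, -0.0, -0.9]
grip_width: 87.3
finger_force: 0.0
```

Call:
drive_tool([
  [[0,0,0.7],[0,0,0]],
  [[0,0,0.6],[0,0,0]],
  [[0,0,0.4],[0,0,0]],
  [[0,0,0],[0,0,0]],
])

```text
time: 38.62
ee_pos: [433.1, 214.6, 10.6]
tool_rot: [0.716, 0.698, -0.001, -0.0]
contact_force: [-0.8, -0.5, 0.7]
grip_width: 87.2
finger_force: 0.0
```

Call:
drive_tool([
  [[0,0,0],[0,0,0]],
  [[0,0,0],[0,0,0]],
  [[0,0,0],[0,0,0]],
  [[0,0,0],[0,0,0]],
  [[0,0,0],[0,0,0]],
  [[0,0,0],[0,0,0]],
  [[0,0,0],[0,0,0]],
], grip=0.1)

```text
time: 39.5
ee_pos: [433.3, 214.7, 11.0]
tool_rot: [0.716, 0.698, -0.0, -0.0]
contact_force: [0.3, 0.3, 1.0]
grip_width: 27.4
finger_force: 12.0
```

Call:
drive_tool([
  [[0,0,-0.4],[0,0,0]],
  [[0,0,-0.8],[0,0,0]],
  [[0,0,-1],[0,0,0]],
  [[0,0,-1],[0,0,0]],
  [[0,0,-1],[0,0,0]],
  [[0,0,-1],[0,0,0]],
  [[0,0,-0.8],[0,0,0.48]],
  [[0,0,0],[0,0,0]],
])

```text
time: 40.5
ee_pos: [434.3, 214.9, 162.8]
tool_rot: [0.73, 0.684, 0.002, 0.001]
contact_force: [-0.1, 0.2, -1.1]
grip_width: 27.6
finger_force: 12.0
```

Call:
drive_tool([
  [[-0.55,0.95,0],[0,0,0]],
  [[-0.55,0.95,0],[0,0,0]],
  [[-0.55,0.95,0],[0,0,0]],
  [[-0.55,0.95,0],[0,0,0]],
  [[-0.55,0.95,0],[0,0,0]],
  [[-0.55,0.95,0],[0,0,0]],
  [[-0.55,0.95,0],[0,0,0]],
  [[-0.55,0.95,0],[0,0,0]],
  [[-0.55,0.95,0],[0,0,0]],
  [[0,0,0],[0,0,0]],
])

```text
time: 41.75
ee_pos: [639.5, 76.0, 159.7]
tool_rot: [0.73, 0.683, -0.0, -0.0]
contact_force: [-0.4, 0.3, -0.9]
grip_width: 27.5
finger_force: 12.0
```

Call:
drive_tool([
  [[0.1,0.03,0.8],[0,0,0]],
  [[0,0,0.8],[0,0,0]],
  [[0,0,0.8],[0,0,0]],
  [[0,0,0.5],[0,0,0]],
  [[0,0,0.2],[0,0,0]],
  [[0,0,0.08],[0,0,0]],
  [[0,0,0],[0,0,0]],
])

```text
time: 42.62
ee_pos: [639.9, 79.8, 82.1]
tool_rot: [0.73, 0.684, 0.0, 0.0]
contact_force: [0.5, -1.4, -0.4]
grip_width: 28.0
finger_force: 12.0
```

Call:
drive_tool([
  [[0,0,0.08],[0,0,0]],
  [[0,0,0.08],[0,0,0]],
  [[0,0,0.04],[0,0,0]],
  [[0,0,0],[0,0,0]],
])

```text
time: 43.12
ee_pos: [640.2, 79.5, 77.7]
tool_rot: [0.73, 0.684, 0.0, 0.001]
contact_force: [-0.3, -0.1, 5.3]
grip_width: 27.9
finger_force: 12.0
```

Call:
drive_tool([
  [[0,0,0],[0,0,0]],
  [[0,0,0],[0,0,0]],
  [[0,0,0],[0,0,0]],
  [[0,0,-0.2],[0,0,0]],
  [[0,0,-0.6],[0,0,0]],
  [[0,0,-1],[0,0,0]],
  [[0,0,-1],[0,0,0]],
  [[0,0,-1],[0,0,0]],
  [[0,0,-1],[0,0,0]],
  [[0,0,-1],[0,0,0]],
], grip=0.42)

```text
time: 44.38
ee_pos: [639.7, 79.8, 223.8]
tool_rot: [0.73, 0.684, 0.001, 0.001]
contact_force: [-0.1, -0.4, -0.6]
grip_width: 36.5
finger_force: 0.0
```

Call:
drive_tool([
  [[-1,-0.3,-0.6],[0,0,0]],
  [[-1,-0.3,-0.6],[0,0,0]],
  [[-1,-0.3,-0.6],[0,0,0]],
  [[-1,-0.3,-0.6],[0,0,0]],
  [[-1,-0.3,-0.6],[0,0,0]],
  [[-1,-0.3,0],[0,0,0]],
  [[0,0,0],[0,0,0]],
  [[0,0,0],[0,0,0]],
], grip=0)

```text
time: 45.38
ee_pos: [585.0, -66.5, 297.1]
tool_rot: [0.73, 0.684, 0.0, 0.0]
contact_force: [0.3, 0.0, 0.0]
grip_width: 0.4
finger_force: 0.0
```

```bash
python3 - <<'E'
from cell import *
from bot import *
s=state();print(s["ee_pos"],s["tool_rot"])
c=capture("wrist");P=campose(c,s);np.savez("w11.npz",**c,P=P);cv2.imwrite("pics/w11.png",c["color"][:,:,::-1])
u=np.array([.064,.998,0]);e1=np.array([.998,-.064,0])
for b in bottles(c,P,zs=79): print(b, "mixer",[b[1]@e1-616,b[1]@u-20.2])
t=dict(np.load("top0.npz"));h=cv2.cvtColor(t["color"],cv2.COLOR_RGB2HSV).astype(int)
m=(h[...,0]>50)&(h[...,0]<90)&(h[...,1]>80)
for a,ce,b,_ in blobs(m,15): print("green",a,ce,b,onplane(t,t["pose"],ce,130))
E
```

```text
[585.0028 -66.4843 297.1333] [0.7298 0.6837 0.0005 0.0001]
(np.int32(679), array([636.1115,  -5.3225,  79.    ]), np.float64(1.5464711048488498), np.float64(1.5196913505417087), array([33.6144, 77.1917]), array([636.58 ,  22.264,  79.   ])) mixer [np.float64(19.17992495238343), np.float64(15.19924032169023)]
green 68 [414.9706 156.0588] [411 152   9   9] [[ 620.05   -235.7202  130.    ]]
```

View pics/w11.png

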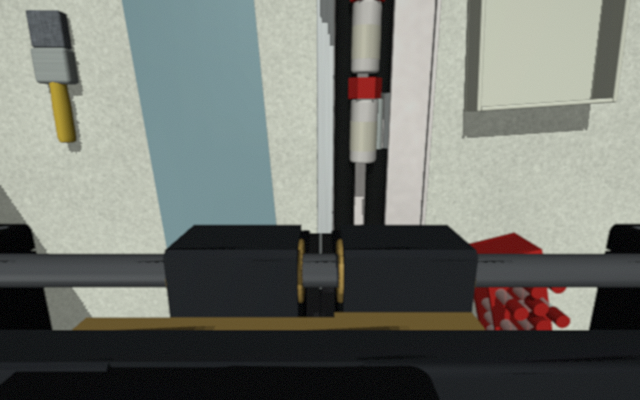

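Both bottles lie in line in the groove: caps at (365,88) and (366,0), bodies between. The mat is empty and no third bottle is visible. The plunger is next, at about (620.5,−234.5).

Call:
drive_tool([
  [[-0.94,0.27,0.4],[0,0,0]],
  [[-0.94,0.27,0.4],[0,0,0]],
  [[-0.94,0.27,0.4],[0,0,0]],
  [[-0.94,0.27,0.4],[0,0,0]],
  [[-0.94,0.27,0.4],[0,0,0]],
  [[-0.94,0.27,0.4],[0,0,0]],
  [[-0.94,0.27,0.4],[0,0,0]],
  [[0,0,1],[0,0,0]],
  [[0,0,1],[0,0,0]],
  [[0,0,0],[0,0,0]],
])

```text
time: 46.68
ee_pos: [620.0, -234.2, 174.0]
tool_rot: [0.73, 0.684, -0.001, -0.003]
contact_force: [-0.5, 0.0, -0.0]
grip_width: 0.5
finger_force: 0.0
```

Call:
drive_tool([
  [[0,0,0.8],[0,0,0]],
  [[0,0,0.7],[0,0,0]],
  [[0,0,0.2],[0,0,0]],
  [[0,0,0.2],[0,0,0]],
  [[0,0,0.2],[0,0,0]],
  [[0,0,0.2],[0,0,0]],
  [[0,0,0],[0,0,0]],
  [[0,0,0],[0,0,0]],
])

```text
time: 47.68
ee_pos: [621.7, -234.4, 120.6]
tool_rot: [0.73, 0.684, 0.0, 0.001]
contact_force: [-2.8, 0.9, 6.7]
grip_width: 0.6
finger_force: 3.4
```

Call:
drive_tool([
  [[0,0,0.15],[0,0,0]],
  [[0,0,0.1],[0,0,0]],
  [[0,0,0.05],[0,0,0]],
  [[0,0,0],[0,0,0]],
  [[0,0,0],[0,0,0]],
])

```text
time: 48.3
ee_pos: [621.8, -234.4, 115.3]
tool_rot: [0.73, 0.684, 0.0, 0.001]
contact_force: [-4.7, 1.3, 15.9]
grip_width: 0.4
finger_force: 7.9
```

Call:
drive_tool([
  [[0,0,-0.3],[0,0,0]],
  [[0,0,-0.3],[0,0,0]],
  [[0,0,-0.6],[0,0,0]],
  [[0,0,-1],[0,0,0]],
  [[0,0,-1],[0,0,0]],
  [[0,0,-1],[0,0,0]],
  [[0,0,-1],[0,0,0]],
  [[0,0,0],[0,0,0]],
  [[0,0,0],[0,0,0]],
])

```text
time: 49.42
ee_pos: [620.9, -233.9, 240.6]
tool_rot: [0.73, 0.684, -0.0, -0.001]
contact_force: [0.6, 0.6, -0.2]
grip_width: 0.4
finger_force: 0.0
```

```bash
python3 - <<'E'
from cell import *
from h import *
s=state();print(s["ee_pos"],s["contact_force"])
u=np.array([.064,.998,0]);e1=np.array([.998,-.064,0])
t=capture("top");h=cv2.cvtColor(t["color"],cv2.COLOR_RGB2HSV).astype(int)
m=((h[...,0]<8)|(h[...,0]>172))&(h[...,1]>100)&(h[...,2]>50)
for a,ce,b,_ in blobs(m,10):
    X=onplane(t,t["pose"],ce,80)[0]
    if a<150 and X[1]<550 and X[0]<800: print(a,ce,X[:2],X@e1-616,X@u-20.2)
d=capture("side");h=cv2.cvtColor(d["color"],cv2.COLOR_RGB2HSV).astype(int)
m=((h[...,0]<8)|(h[...,0]>172))&(h[...,1]>120)&(h[...,2]>60)
for a,ce,b,_ in blobs(m,12): print("side",a,ce,onplane(d,d["pose"],ce,80)[0,:2])
m=(h[...,0]>50)&(h[...,0]<90)&(h[...,1]>100)
a=dict(np.load("side0.npz"));h0=cv2.cvtColor(a["color"],cv2.COLOR_RGB2HSV).astype(int);m0=(h0[...,0]>50)&(h0[...,0]<90)&(h0[...,1]>100)
for q in(m0,m):
    for x in blobs(q,15): 
        if x[1][0]<400: print("green side",x[0],x[1])
E
```

```text
[ 620.8715 -233.9269  240.62  ] [ 0.5563  0.6369 -0.2208]
65 [285.5077 148.5692] [642.6956 110.8486] 18.315851423779804 131.55946786792128
67 [318.1791 151.4627] [636.3426  20.6335] 17.749380465362265 41.11812869464008
73 [162.7397 229.9589] [411.618  441.9736] -233.49154829415602 447.2332106059253
side 327 [237.2263 145.1988] [ 853.0437 -322.7592]
side 597 [239.6616 169.8358] [ 774.9848 -125.7045]
side 75 [271.1333 193.2533] [638.7501   7.8057]
side 59 [259.7797 208.661 ] [645.4051  91.8698]
side 239 [334.3096 293.9791] [419.103  370.9191]
side 1782 [189.8608 385.7076] [599.6485 585.9719]
green side 34 [295.3529 145.6765]
green side 34 [295.3529 145.6765]
```

```bash
python3 -c "
from cell import *
print(job_done())"
```

```text
the job is handed in; nothing more can be done
None
```

The job is handed in with no score returned: the roller is fitted with the tailstock home, both bottles found (no third was visible) lie in the groove, and the start plunger was pressed fully and sprang back.

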